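# Clear up after a nut-oil pressing

## Task

Clear up after the oil pressing: slide the spatula under each nut cake on the press tray, lift it over and lay it flat, without turning it over, inside the drying rack (no cake on another, and no fingers on the brittle cakes), and leave the spatula on its rest as you found it. Take the funnel out of the oil flask and put it in the wash-up pan, and close the flask with the cork stopper, pushed fully home; do not tip the flask or disturb the tin, the nut jar or the mug.

Things in the scene. Friction and masses are not known exactly. Their poses are not given: they have to be found in the camera images.
- tray: the press tray, aluminium, fixed, 190 x 360 mm, floor 3 mm thick; rims 22 mm high along three sides (back and both ends, 4 mm thick), open along the front. Origin at the centre of its underside, x points from the open front to the back rim (inner face of the back rim at x = +91 mm, front edge at -95 mm), y along the back rim, z up. It stays put, so a cake pushed against the back rim climbs on to a blade driven under it
- cake1: a pressed nut cake, tan, hard and brittle: a flat disc 72 mm in diameter, 14 mm thick, 75 g, its lower rim bevelled (4 mm high, 7 mm wide); there are two to four, in a row along the tray. It is oily: it slips on any surface once that is tilted by 14 to 20 degrees. Origin at the centre of its underside, z up. It is brittle, so it is moved with the spatula and never touched with the fingers
- cake2: another such nut cake; same as cake1
- cake3: another such nut cake; same as cake1
- cake4: another such nut cake; same as cake1
- rack: the wooden drying rack, fixed, 170 x 360 mm: a flat slatted bed whose top is 6 mm above the bench, with a low rim round it, 14 mm high and 8 mm thick. Origin at the centre of its underside, x across its short side, y along its long side (room for four cakes in a row along y, 84 mm apart), z up
- spatula: the spatula: steel blade 95 x 60 mm, 2 mm thick, with a neck that rises behind it to a straight dark wooden handle level with the blade but 60 mm above it. Origin on the blade's underside; x points along it to the tip, z up. Blade from x = -45 to +50 mm, neck from -45 to -80 mm, handle from x = -80 to -210 mm, 20 mm wide (y), 24 mm high (z), its centre line at z = 60 mm. 170 g
- spatula_grip (a point): point on the middle line of the spatula's handle, at (-120, 0, 60) mm from its origin, a good place to grip it from above
- spatula_tip (a point): middle of the blade's front edge, at its underside, at (50, 0, 0) mm from the spatula's origin
- rest: the spatula's rest, black plastic, fixed: a base plate 270 x 84 mm, 6 mm thick, on which the blade lies flat, and at x = -185 mm a 16 mm long saddle that carries the rear of the handle (saddle 54 mm above the bench, between two cheeks 30 mm apart that rise 22 mm higher). With the spatula in place its origin lies at (0, 0, 6) mm in the rest's frame, axes alike; z up
- rest_grip (a point): where spatula_grip lies when the spatula is home on its rest, at (-120, 0, 66) mm from the rest's origin
- flask: conical glass flask with amber oil in it, loose, 132 mm in diameter at the foot, 175 mm tall, 0.9 kg. Its neck is 52 mm in outer diameter (55 mm at the lip), 44 mm in inner diameter and 57 mm deep. Origin at the centre of its underside, z up
- flask_mouth (a point): centre of the flask's mouth, level with its lip, 175 mm above its foot
- funnel: steel funnel that stands in the flask's neck, 87 mm tall overall, 80 g: stem 18 mm in diameter and 35 mm long, then a cone, then an upright collar 62 mm in outer diameter and 24 mm high, with a small bead 67 mm wide at its top 2 mm (the bead is looks only). Origin at the lower end of the stem on its axis, z along the axis to the collar. In the flask the origin is about 52 mm below the mouth
- funnel_grip (a point): centre of the funnel's collar, on its axis, 74 mm from its origin; grip it across the 62 mm collar
- stopper: cork stopper, 50 g: a tapered plug 33 mm wide at the bottom, 39 mm at the top, 24 mm long, under a cap 54 mm in diameter and 30 mm high. It stands on the plug's small end. Origin at the centre of that end, z up, cap from z = 24 to 54 mm
- stopper_shoulder (a point): centre of the cap's underside, 24 mm above the stopper's origin; it lies on the flask's lip when the stopper is home
- pan: wash-up pan, open steel box 176 (x) x 162 (y) mm, 40 mm high, walls and floor 3 mm, fixed. Origin at the centre of its underside, z up
- tin: bystander: closed tin 58 mm in diameter, 85 mm high; leave it alone. Origin at the centre of its underside
- nutjar: bystander: jar of nuts 90 mm in diameter, 95 mm high; leave it alone. Origin at the centre of its underside
- mug: bystander: blue mug 80 mm in diameter, 90 mm high; leave it alone. Origin at the centre of its underside
Not all that is in view belongs to the job. There is more than one size of the pan; the one meant has the size given above.

How it is judged (in metres and radians):
At the end, for the whole second after the job is handed in: cakes flat and still inside the rack rim (centre within 50 mm across, 145 mm along), none on another; funnel in the pan; stopper home in the upright flask (cap within 4 mm of the lip, 6 mm off-centre, square); spatula on its rest as found (handle within 20 mm, 9 deg) (x of cake1 in the frame of rack between -0.05 and 0.05 m and y of cake1 in the frame of rack between -0.145 and 0.145 m and z of each of cake1, cake2, cake3, cake4 in the frame of rack below 0.012 m and angle between each of cake1, cake2, cake3, cake4's own z axis and vertical below 0.1 rad and linear speed of each of cake1, cake2, cake3, cake4, spatula below 0.02 m/s and x of cake2 in the frame of rack between -0.05 and 0.05 m and y of cake2 in the frame of rack between -0.145 and 0.145 m and x of cake3 in the frame of rack between -0.05 and 0.05 m and y of cake3 in the frame of rack between -0.145 and 0.145 m and x of cake4 in the frame of rack between -0.05 and 0.05 m and y of cake4 in the frame of rack between -0.145 and 0.145 m and horizontal distance between stopper_shoulder and flask_mouth below 0.006 m and z of stopper_shoulder in the frame of flask between 0.165 and 0.179 m and angle between the z axis of stopper and the z axis of flask, either way round below 0.1 rad and angle between flask's own z axis and vertical below 0.05 rad and x of funnel_grip in the frame of pan between -0.088 and 0.088 m and y of funnel_grip in the frame of pan between -0.081 and 0.081 m and height (world z) of each of funnel, funnel_grip below 0.09 m and linear speed of funnel below 0.03 m/s and distance between spatula_grip and rest_grip below 0.02 m and angle between the x axis of spatula and the x axis of rest, either way round below 0.15 rad and distance between spatula_tip and rest_grip above 0.15 m); the robot touches nothing.
It fails at once if the fingers press on a cake (contact force between the fingers and cake1 above 2 N or contact force between the fingers and cake2 above 2 N or contact force between the fingers and cake3 above 2 N or contact force between the fingers and cake4 above 2 N).
It fails at once if the flask is tipped (angle between flask's own z axis and vertical above 0.3 rad).
It fails at once if the tin, the nut jar or the mug is shifted by more than 3 cm (distance of any of tin, nutjar, mug from where it was at the start of the episode above 0.03 m).
It fails at once if a cake is flipped or stood on edge (angle between any of cake1, cake2, cake3, cake4's own z axis and vertical above 1.2 rad).
Of cake1, cake2, cake3, cake4 only 2 to 4 are there at a start; the rules pass over those that are not, and their reading is None.
At some moment in a run one of cake1, cake2, cake3, cake4 may be knocked a few centimetres aside while the robot is not near it.
It also fails if it takes over 210 s, if anything falls off the work surface, if the arm or the gripper's body presses on something with over 40 N, if the wrist force passes 120 N, or if a joint passes its speed limit or range.

## Robot

A 6-joint arm with a two-finger parallel gripper is mounted at the origin on the work surface. World frame = base frame: x ahead of the robot, y to its left, z up, the work surface at z = 0. Lengths are in mm, angles in rad, forces in N, time in s.
With the tool pointing down it reaches from about 350 to 850 mm from the base axis. Payload 8.1 kg.
Tool frame: the origin (TCP) lies on the centre line of the jaws, within the pads' length; the fingertips stand 8 mm ahead of it and the grasp point (between the pads) lies 11 mm behind it; z points along the fingers, y is the direction in which the jaws open and shut (so a half turn about z gives the same grasp; the last joint's range is limited). The gripper opens to 85 mm and grips with 20 to 120 N. Pads are 22 mm wide; open, the fingers measure 114 mm over their backs; the gripper's body (76 mm by 85 mm) begins 54 mm behind the grasp point. The pads swing forward as they close: fully open they stand 13 mm farther back than shut.
Start: joints at [1.174, 0.13, 1.488, -0, 1.523, -0.085], TCP at [184.042, 571.081, 239.292] pointing down, gripper open.
Joint ranges: [-2.96, 2.96], [-0.89, 2.26], [0.02, 2.5], [-1.34, 4.48], [0, 2.73], [-2.66, 2.66]. Speed limits (rad/s): [2.39, 2.39, 2.79, 3.14, 3.14, 3.14].

## Interface

Orientations are given as a 3x3 rotation matrix whose columns are the frame's x, y, z axes.
In Python, from cell import telemetry, cams, env gives the robot as it stands.
- The arm moves only by the tool servo_tool, never from a script. Its argument "steps" is a list that holds one entry, the list of rows, each a list of 4 numbers: the shift along the world's x, y, z in m, then the turn about the world's z in degrees. A call has 1 to 8 rows; each row shifts and turns the commanded pose from where the row before left it; what a row does not reach is not made up. A row lasts 1/10 s, in which the tool goes at most 50 mm and 8.59 degrees, less where a joint would pass 70% of its speed; a pose out of reach is approached as far as the arm can. A call with a gripper value outside its range is refused whole. "fingers" is the gripper's target within -1 to 1 (shut at 1, half-way at 0, fully open at -1), set as the call begins (left out, the last holds). The fingers move at their own pace and stop on an object; "force" is the grip in N (left out, the last holds). Time passes only in rows, so rows that do not move let the fingers close. It gives the time, the measured TCP pose, the force and the opening at its end, in the units of the state.
- telemetry.observe(): the state, without advancing time (a new reading comes with each control period).
- cams.camera(name): name is "side" or "top" or "wrist"; returns the picture (480x640x3 uint8, blue, green, red); there is no depth.
- cams.get_calibration(name): a dict with "K" (3x3 intrinsics, pixels), "origin" and "rotation" of the camera in the world; the wrist camera has in their place "hand_eye" (4x4, takes a point from camera to tool coordinates, whose origin is the TCP and whose axes are the flange's). Camera axes: x right, y down, z forward; pixel columns grow to the right and rows downward; lengths in mm; the calibration is good to about 2 mm. A picture is of the moment at which its call begins: read the wrist's pose just before it. get_calibration takes no time and is no camera call.
- env.hand_in(): hands the job in, once; it reports no verdict.
The state is a dict: "time": time; "qpos": joint angles; "joint_vel": joint speeds; "effort": joint torques, N m; "ee_pos": TCP position; "tool_rot": TCP orientation; "force": force on the tool from outside, world axes, zero at the start; "ft_torque": the same for the moment, N m; "gripper_width": opening from 0.0 (shut) to 1.0 (fully open).
Only numpy, scipy, OpenCV 4.12 (cv2) and the standard library are available. Lean on these libraries where they do the work, as an engineer would, in place of code of your own. Each camera call takes 0.05 s, during which the arm holds its last target. There are 200 camera calls.

## Working session

There is one attempt and no reset: what is moved stays moved. The work goes in short steps, Python scripts to look and compute and a tool call to move; the robot and the scene stay as the last step left them, time stands still between calls to the robot, and variables do not carry over. Pictures are saved under pics/ and viewed, about 12 in all and at most 16, crops included, and the job is handed in when it is done.

Besides the shell and the picture viewer there is one more tool, called after "Request:" as name(argument=value, ...) on one line, values as JSON. servo_tool: Moves the arm, as the interface text tells. Its arguments: {"type":"object","properties":{"steps":{"type":"array"},"fingers":{"type":"number"},"force":{"type":"number"}},"required":["steps"]}

```bash
ls; mkdir -p pics; python3 - <<'E'
from cell import telemetry,cams,env
import cv2,json
for n in('top','side'):
    cv2.imwrite(f'pics/{n}0.png',cams.camera(n)); c=cams.get_calibration(n); print(n,c)
print(cams.get_calibration('wrist')); s=telemetry.observe(); print(s)
E
```

```text
pics
top {'K': array([[476.95490943,   0.        , 323.90930085],
       [  0.        , 476.95490943, 244.99641369],
       [  0.        ,   0.        ,   1.        ]]), 'origin': array([ 365.9653006 ,   -8.15010223, 1206.87336639]), 'rotation': array([[-0.0071604 , -0.98399548,  0.17804948],
       [-0.99966756,  0.01145412,  0.02309911],
       [-0.02476882, -0.17782489, -0.98375038]])}
side {'K': array([[557.42787664,   0.        , 331.07108523],
       [  0.        , 557.42787664, 247.15580738],
       [  0.        ,   0.        ,   1.        ]]), 'origin': array([ 456.94579605, -920.34763406, 1126.47191053]), 'rotation': array([[ 0.99747641, -0.04449863,  0.0553235 ],
       [-0.07026654, -0.73034148,  0.67945856],
       [ 0.01017007, -0.68163128, -0.73162516]])}
{'K': array([[340.41680108,   0.        , 319.71452122],
       [  0.        , 340.41680108, 233.23283597],
       [  0.        ,   0.        ,   1.        ]]), 'hand_eye': array([[ 5.53788588e-04, -9.49773867e-01, -3.12936565e-01,
         8.10341411e+01],
       [ 9.99999826e-01,  4.62303618e-04,  3.66542648e-04,
   
[... 279 characters left out ...]
4618568e-07,
        1.52298648e+00, -8.54287095e-02]), 'joint_vel': array([-0.00052337, -0.00209006, -0.00428752,  0.0034986 , -0.00066144,
       -0.00229166]), 'effort': array([ 1.24149858e-03, -5.70955539e+01, -5.01942372e+01, -2.02106594e-04,
        8.25137424e-03, -1.39555215e-06]), 'ee_pos': array([183.8570831 , 570.62296394, 238.3066409 ]), 'tool_rot': array([[-9.51789389e-01,  3.06751553e-01, -6.65600137e-04],
       [ 3.06752240e-01,  9.51788074e-01, -1.58914706e-03],
       [ 1.46036945e-04, -1.71670764e-03, -9.99998516e-01]]), 'force': array([ 0.64699352,  0.48670655, -0.0818762 ]), 'ft_torque': array([-0.00220915, -0.05157949, -0.03990156]), 'gripper_width': 1.0047517385870774}
```

View pics/top0.png

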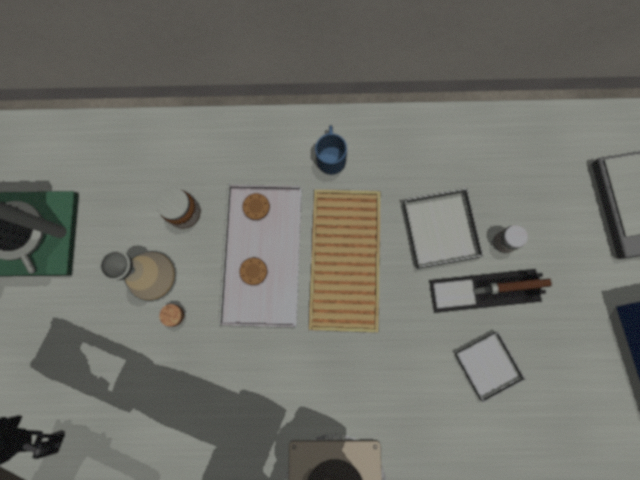

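View pics/side0.png

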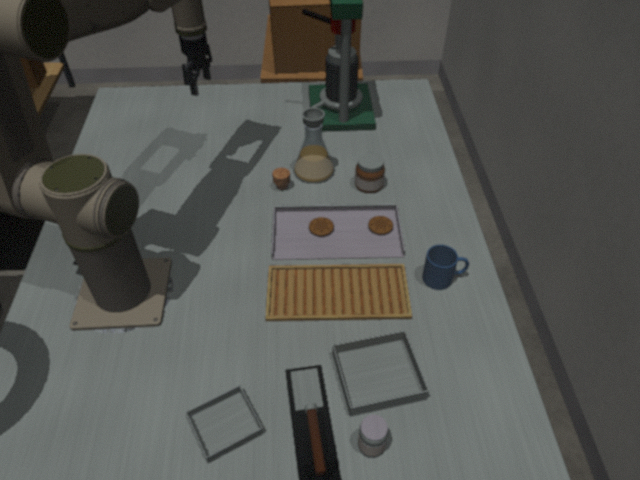

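The pan lookalikes are the larger open box at top (441,228), the small one at (489,365) and the grey box at the right edge (625,200). The round brown things are two cakes at (256,207) and (253,271), the stopper at (171,315) and the nut jar at (180,208). The spatula is at (490,288) and the funnel and flask are around (117,265)/(150,275). Next I'll measure these.

```bash
cat > h.py <<'E'
import numpy as np,cv2
from cell import telemetry,cams,env
def ray(n,u,v,st=None):
    c=cams.get_calibration(n); d=np.linalg.inv(c['K'])@[u,v,1.]
    if n=='wrist':
        st=st or telemetry.observe(); R=st['tool_rot']; H=c['hand_eye']
        return st['ee_pos']+R@H[:3,3], R@H[:3,:3]@d
    return c['origin'],c['rotation']@d
def onz(n,u,v,z,st=None):
    o,d=ray(n,u,v,st); return np.round(o+d*(z-o[2])/d[2],1)
def proj(n,p,st=None):
    c=cams.get_calibration(n)
    if n=='wrist':
        st=st or telemetry.observe(); H=c['hand_eye']; R=st['tool_rot']@H[:3,:3]; o=st['ee_pos']+st['tool_rot']@H[:3,3]
    else: R,o=c['rotation'],c['origin']
    q=c['K']@(R.T@(np.array(p)-o)); return q[:2]/q[2]
def two(a,b):
    (o1,d1),(o2,d2)=a,b; A=np.c_[d1,-d2]; t=np.linalg.lstsq(A,o2-o1,rcond=None)[0]
    p,q=o1+t[0]*d1,o2+t[1]*d2; return np.round((p+q)/2,1),round(np.linalg.norm(p-q),1)
def snap(n,f):
    st=telemetry.observe(); im=cams.camera(n); cv2.imwrite('pics/'+f,im); return im,st
E
python3 - <<'E'
from h import *
t=cv2.imread('pics/top0.png');s=cv2.imread('pics/side0.png')
a=cv2.resize(t[180:335,90:390],None,fx=2.6,fy=2.6,interpolation=3)
b=cv2.resize(t[180:400,390:560],None,fx=2.6,fy=2.6,interpolation=3)
cv2.imwrite('pics/ta.png',cv2.convertScaleAbs(a,alpha=1.3))
c=cv2.resize(t[180:405,395:560],None,fx=2.6,fy=2.6,interpolation=3)
d=cv2.resize(s[95:200,265:405],None,fx=2.6,fy=2.6,interpolation=3)
m=np.zeros((600,800,3),np.uint8); m[:c.shape[0],:c.shape[1]]=c; m[:d.shape[0],432:432+d.shape[1]]=d
cv2.imwrite('pics/tb.png',cv2.convertScaleAbs(m,alpha=1.3))
hsv=cv2.cvtColor(t,cv2.COLOR_BGR2HSV)
M=cv2.inRange(hsv,(5,90,60),(25,255,255))
for k in cv2.findContours(M,0,2)[0]:
    if cv2.contourArea(k)>60:
        r=cv2.minAreaRect(k); print(np.round(np.r_[r[0],r[1],r[2]],1),onz('top',*r[0],10))
E
```

```text
[171.  314.5  22.   21.    0. ] [410.1 404.4  10. ]
[524.2 284.8   7.3  51.9  83.7] [ 476.3 -477.6   10. ]
[253.  271.   25.5  25.5  45. ] [517.7 200.3  10. ]
[184.2 212.1  15.5  32.8  38.7] [673.7 383.1  10. ]
[255.5 206.   24.   25.   90. ] [687.6 197.   10. ]
[344.4 260.3  67.  136.6   1. ] [542.7 -31.8  10. ]
```

View pics/ta.png

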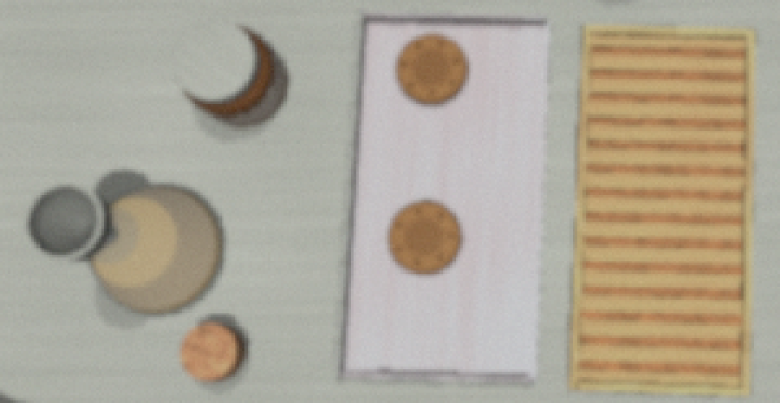

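View pics/tb.png

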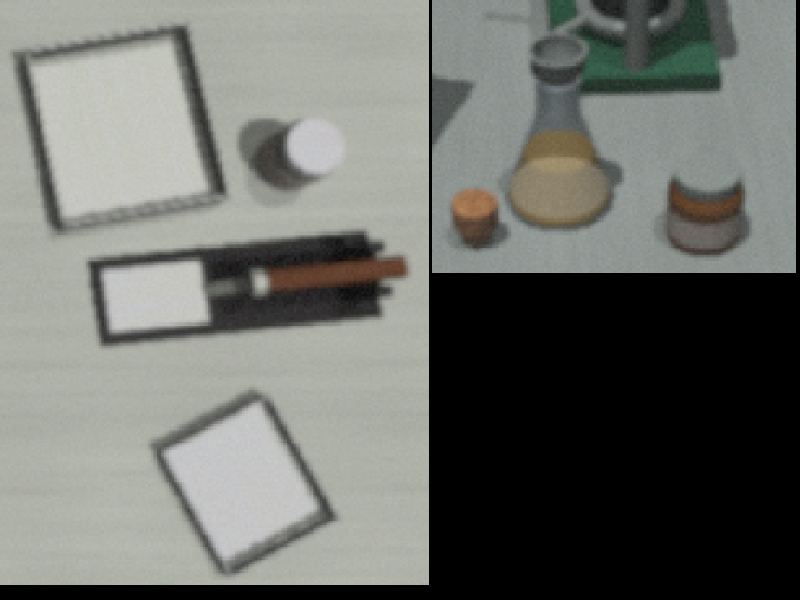

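Cropped views: the tray's rims are on the left (+y), top and bottom, so it opens towards the rack. It holds two cakes. The large pan is at top (441,228), the spatula's blade points +y, and the funnel stands in the flask. Next I'll convert these to positions.

```bash
python3 - <<'E'
from h import *
A=lambda x,y:(x/2.6+90,y/2.6+180); C=lambda x,y:(x/2.6+395,y/2.6+180)
P=lambda p,z:onz('top',*p,z)
print('funnel top',P(A(65,220),210),two(ray('top',*A(65,220)),ray('side',313.5,112)))
print('flask foot',P(A(157,248),0)); print('stopper',P(A(211,351),54))
pc=[P(C(*q),40) for q in[(15,52),(185,27),(225,195),(55,232)]]; print('pan',np.mean(pc,0),[np.linalg.norm(pc[i]-pc[i-1]) for i in range(4)],pc)
rc=[P(C(*q),6) for q in[(90,262),(365,235),(380,315),(103,343)]];print('rest',np.mean(rc,0),rc)
b=[P(C(*q),8) for q in[(100,268),(203,260),(210,325),(108,335)]];print('blade',np.mean(b,0),b)
h=[P(C(*q),78) for q in[(268,280),(405,267)]];d=h[0]-h[1];print('handle',h,np.degrees(np.arctan2(d[1],d[0])))
for q in[(363,18),(343,378)]:print('tray rim',P(A(*q),22))
for q in[(547,22),(533,378)]:print('tray front',P(A(*q),3))
rk=[P(A(*q),14) for q in[(583,27),(752,30),(748,395),(570,390)]];print('rack',np.mean(rk,0),rk)
print('cakes',P((253,271),17),P((255.7,206.3),17)); print('tin',P(C(315,148),85)); print('jar',P((184,205),95))
E
```

```text
funnel top [509.1 461.1 210. ] (array([510.4, 458.7, 216. ]), np.float64(4.4))
flask foot [510.3 466.2   0. ]
stopper [407.3 388.8  54. ]
pan [ 616.175 -272.55    40.   ] [np.float64(178.76154508170933), np.float64(166.55416536370382), np.float64(167.4075864469707), np.float64(164.86030450050734)] [array([ 690.1, -175.3,   40. ]), array([ 712.8, -340.3,   40. ]), array([ 547.7, -368. ,   40. ]), array([ 514.1, -206.6,   40. ])]
rest [ 462.075 -381.425    6.   ] [array([ 488.9, -244.8,    6. ]), array([ 512.5, -509.8,    6. ]), array([ 435.6, -517.5,    6. ]), array([ 411.3, -253.6,    6. ])]
blade [ 454.65 -305.05    8.  ] [array([ 482.8, -253.7,    8. ]), array([ 489.6, -352.7,    8. ]), array([ 427.4, -355.5,    8. ]), array([ 418.8, -258.3,    8. ])]
handle [array([ 463.7, -389.7,   78. ]), array([ 474.3, -513. ,   78. ])] 94.91359003990314
tray rim [736.4 263.4  22. ]
tray rim [382.1 272.4  22. ]
tray front [735.4  80.8   3. ]
tray front [381.   93.7   3. ]
rack [544.975 -33.325  14.   ] [array([726.3,  44. ,  14. ]), array([ 720.7, -124.3,   14. ]), array([ 363.5, -110.6,   14. ]), array([369.4,  57.6,  14. ])]
cakes [516.8 199.   17. ] [684.9 195.3  17. ]
tin [ 583.2 -438.5   85. ]
jar [669.7 356.5  95. ]
```

Request:
servo_tool(steps=[[[0.02,-0.006,0.02,0],[0.04,-0.014,0.02,0],[0.045,-0.016,0.02,0],[0.048,-0.016,0.01,0],[0.048,-0.016,0,0],[0.048,-0.016,0,0],[0.045,-0.016,0,0],[0.032,-0.011,0,0]]], fingers=-1, force=40)

```text
time: 0.9
ee_pos: [508.6, 459.5, 307.3]
tool_rot: [[-0.951, 0.309, -0.001], [0.309, 0.951, -0.001], [0.0, -0.001, -1.0]]
force: [-0.1, 0.6, 0.8]
gripper_width: 1.0
```

Request:
servo_tool(steps=[[[0,0,0,0],[0,0,0,0]]])

```text
time: 1.1
ee_pos: [506.4, 460.8, 307.1]
tool_rot: [[-0.951, 0.308, -0.002], [0.308, 0.951, -0.001], [0.001, -0.001, -1.0]]
force: [-0.2, -0.1, 0.2]
gripper_width: 1.001
```

```bash
python3 - <<'E'
from h import *
im,st=snap('wrist','w1.png'); print(st['ee_pos'],st['time'])
print(proj('wrist',(509.5,460,210),st),proj('wrist',(509.5,462,175),st))
E
```

```text
[506.42437113 460.75960402 307.11373047] 1.1
[320.24516911 244.06752936] [322.55658657 228.74722885]
```

View pics/w1.png

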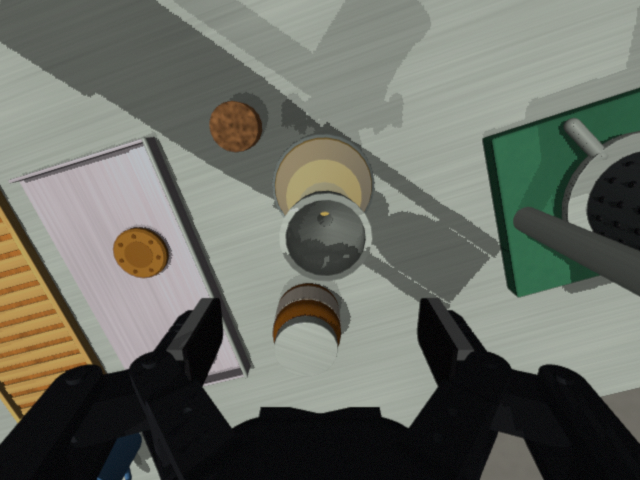

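The funnel rim is centred at about (327,235), flask below it, stopper cap at (236,126), nut jar at (306,330).

```bash
python3 - <<'E'
from h import *
im=cv2.imread('pics/w1.png'); st=telemetry.observe()
print('funnel',onz('wrist',326.5,235,210,st),'foot',onz('wrist',324,186,0,st),'stopper',onz('wrist',236,125.5,54,st))
E
```

```text
funnel [503.6 467.1 210. ] foot [506.4 466.8   0. ] stopper [404.6 398.3  54. ]
```

Request:
servo_tool(steps=[[[0,0.005,-0.02,0],[0,0,-0.035,0],[0,0,-0.035,0],[0,0,-0.02,0],[0,0,-0.01,0],[0,0,0,0]]])

```text
time: 1.75
ee_pos: [504.1, 466.7, 186.7]
tool_rot: [[-0.952, 0.305, -0.002], [0.305, 0.952, -0.002], [0.002, -0.002, -1.0]]
force: [-0.6, -0.1, -0.2]
gripper_width: 0.999
```

Request:
servo_tool(steps=[[[0,0,0,0],[0,0,0,0],[0,0,0,0],[0,0,0,0],[0,0,0,0],[0,0,0,0]]], fingers=1, force=40)

```text
time: 2.35
ee_pos: [506.7, 466.6, 190.9]
tool_rot: [[-0.952, 0.307, 0.002], [0.307, 0.952, 0.001], [-0.002, 0.002, -1.0]]
force: [-3.0, -3.5, 6.4]
gripper_width: 0.712
```

Request:
servo_tool(steps=[[[0,0,0.01,0],[0,0,0.02,0],[0,0,0.03,0]]])

```text
time: 2.65
ee_pos: [505.2, 466.1, 247.5]
tool_rot: [[-0.952, 0.307, -0.002], [0.307, 0.952, -0.002], [0.002, -0.002, -1.0]]
force: [1.0, 0.1, -1.1]
gripper_width: 0.712
```

Request:
servo_tool(steps=[[[0,0,0.03,0],[0.003,-0.02,0.03,-2],[0.006,-0.035,0,-5],[0.007,-0.046,0,-6],[0.007,-0.046,0,-6],[0.007,-0.046,0,-6],[0.007,-0.046,0,-6],[0.007,-0.046,0,-6]]])

```text
time: 3.45
ee_pos: [550.2, 179.9, 309.6]
tool_rot: [[-0.572, 0.82, 0.002], [0.82, 0.572, 0.001], [-0.001, 0.002, -1.0]]
force: [1.4, 0.2, -0.5]
gripper_width: 0.71
```

Request:
servo_tool(steps=[[[0.007,-0.046,0,-6],[0.007,-0.046,0,-6],[0.007,-0.046,0,-6],[0.007,-0.046,0,-6],[0.007,-0.046,0,-6],[0.007,-0.046,0,0],[0.007,-0.046,0,0],[0.007,-0.046,0,0]]])

```text
time: 4.25
ee_pos: [606.3, -188.5, 309.7]
tool_rot: [[-0.089, 0.996, 0.002], [0.996, 0.089, -0.0], [-0.001, 0.002, -1.0]]
force: [0.2, 0.6, -0.8]
gripper_width: 0.71
```

Request:
servo_tool(steps=[[[0.005,-0.045,0,0],[0.005,-0.03,0,0],[0.003,-0.01,0,0],[0,0,0,0]]])

```text
time: 4.65
ee_pos: [619.0, -272.9, 308.5]
tool_rot: [[-0.087, 0.996, 0.0], [0.996, 0.087, -0.0], [-0.0, 0.0, -1.0]]
force: [0.2, 0.6, -0.9]
gripper_width: 0.709
```

Request:
servo_tool(steps=[[[0,0,-0.025,0],[0,0,-0.045,0],[0,0,-0.045,0],[0,0,-0.045,0],[0,0,-0.045,0],[0,0,-0.02,0],[0,0,-0.007,0],[0,0,0,0]]])

```text
time: 5.45
ee_pos: [618.9, -269.9, 76.1]
tool_rot: [[-0.091, 0.996, -0.001], [0.996, 0.091, 0.001], [0.001, -0.001, -1.0]]
force: [-0.4, -0.3, 0.4]
gripper_width: 0.709
```

Request:
servo_tool(steps=[[[0,0,0,0],[0,0,0,0],[0,0,0,0]]], fingers=-1)

```text
time: 5.75
ee_pos: [620.2, -272.1, 78.7]
tool_rot: [[-0.09, 0.996, 0.003], [0.996, 0.09, -0.002], [-0.002, 0.003, -1.0]]
force: [-0.2, -1.1, 1.0]
gripper_width: 1.001
```

Request:
servo_tool(steps=[[[0,0,0.03,0],[0,0,0.045,0],[0,0,0.045,0],[0,0,0.045,0],[0,0,0.03,0],[0,0,0,0],[0,0,0,0]]])

```text
time: 6.45
ee_pos: [619.6, -271.9, 273.4]
tool_rot: [[-0.089, 0.996, 0.003], [0.996, 0.089, -0.002], [-0.002, 0.003, -1.0]]
force: [-0.0, -0.6, -1.0]
gripper_width: 1.0
```

```bash
python3 - <<'E'
from h import *
im,st=snap('wrist','w2.png'); print(st['ee_pos'],st['time'])
E
```

```text
[ 619.55155948 -271.896267    273.37493305] 6.45
```

View pics/w2.png

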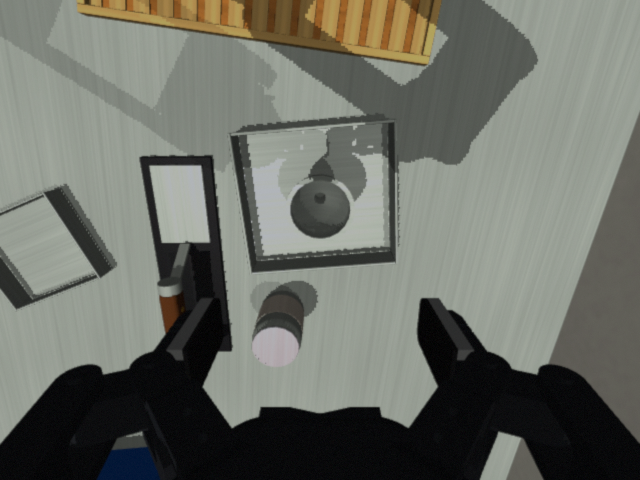

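The funnel stands upright in the pan at (320,208). I'll do the spatula next.

Request:
servo_tool(steps=[[[-0.02,-0.018,0,0],[-0.033,-0.031,0,0],[-0.033,-0.031,0,0],[-0.033,-0.031,0,0],[-0.025,-0.025,-0.02,0],[-0.01,-0.007,-0.02,0],[0,0,0,0],[0,0,0,0]]])

```text
time: 7.3
ee_pos: [464.4, -413.6, 229.7]
tool_rot: [[-0.089, 0.996, -0.002], [0.996, 0.089, 0.003], [0.003, -0.002, -1.0]]
force: [-0.0, 0.2, 0.4]
gripper_width: 1.004
```

```bash
python3 - <<'E'
from h import *
im,st=snap('wrist','w3.png'); print(st['ee_pos'],st['time'])
E
```

```text
[ 464.41626602 -413.57693151  229.69860667] 7.3
```

View pics/w3.png

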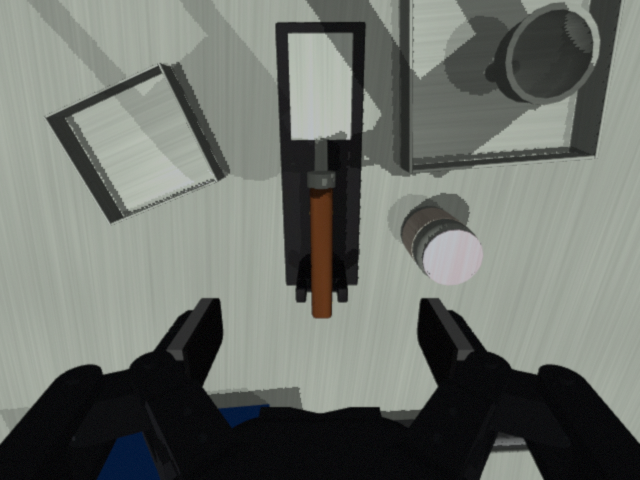

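The spatula lies straight in view: blade (288–352, 33–138), handle centre line u≈321 from v=180 to 317. The funnel has not moved in the pan.

```bash
python3 - <<'E'
from h import *
st=telemetry.observe()
for q,z in [((321,176),74),((322,317),76),((320,33),8),((321,138),8),((278,24),6),((365,24),6)]: print(q,onz('wrist',*q,z,st))
E
```

```text
(321, 176) [ 462.5 -377.5   74. ]
(322, 317) [ 476.  -513.3   76. ]
(320, 33) [ 450.6 -256.2    8. ]
(321, 138) [ 460.1 -349.4    8. ]
(278, 24) [ 411.3 -252.     6. ]
(365, 24) [ 491.3 -244.7    6. ]
```

Request:
servo_tool(steps=[[[0.002,0,-0.02,0.5],[0,0,-0.04,0],[0,0,-0.045,0],[0,0,-0.04,0],[0,0,-0.02,0],[0,0,-0.01,0],[0,0,0,0],[0,0,0,0]]])

```text
time: 8.15
ee_pos: [468.4, -415.1, 58.3]
tool_rot: [[-0.099, 0.995, 0.002], [0.995, 0.099, -0.002], [-0.002, 0.002, -1.0]]
force: [-0.2, -0.2, 0.7]
gripper_width: 1.0
```

Request:
servo_tool(steps=[[[0,0,0,0],[0,0,0,0],[0,0,0,0],[0,0,0,0],[0,0,0,0],[0,0,0,0],[0,0,0,0],[0,0,0,0]]], fingers=1, force=110)

```text
time: 8.95
ee_pos: [467.2, -414.9, 57.0]
tool_rot: [[-0.098, 0.995, 0.001], [0.995, 0.098, -0.001], [-0.001, 0.001, -1.0]]
force: [-1.1, 0.3, 5.5]
gripper_width: 0.215
```

Request:
servo_tool(steps=[[[0,0,0.01,0],[0,0,0.02,0],[0,0,0.03,0],[0,0,0.03,0],[0,0,0.01,0],[0,0,0,0],[0,0,0,0]]])

```text
time: 9.65
ee_pos: [466.3, -414.0, 154.7]
tool_rot: [[-0.098, 0.995, -0.001], [0.995, 0.098, 0.001], [0.001, -0.001, -1.0]]
force: [-0.3, 1.0, -2.5]
gripper_width: 0.216
```

Request:
servo_tool(steps=[[[0,0.01,0.02,0],[0.002,0.03,0,0],[0.005,0.045,0,-1],[0.005,0.045,0,-1],[0.005,0.045,0,-1],[0.005,0.045,0,-1],[0.005,0.045,0,-1],[0.005,0.045,0,-1]]])

```text
time: 10.45
ee_pos: [497.4, -102.4, 173.8]
tool_rot: [[0.007, 1.0, -0.004], [1.0, -0.007, 0.001], [0.001, -0.004, -1.0]]
force: [0.3, -0.4, -2.1]
gripper_width: 0.219
```

Request:
servo_tool(steps=[[[0.005,0.04,0,-1],[0.004,0.03,0,-0.6],[0.002,0.02,0,0],[0.001,0.006,0,0],[0,0,0,0],[0,0,0,0]]])

```text
time: 11.05
ee_pos: [510.3, -9.2, 175.2]
tool_rot: [[0.034, 0.999, -0.002], [0.999, -0.034, -0.0], [-0.0, -0.002, -1.0]]
force: [-0.3, -1.1, -0.8]
gripper_width: 0.213
```

```bash
python3 - <<'E'
from h import *
im,st=snap('wrist','w4.png'); print(st['ee_pos'],st['time'],st['tool_rot'][:,0])
E
```

```text
[510.27694839  -9.19498343 175.20352185] 11.05 [ 3.44956384e-02  9.99404788e-01 -3.47898141e-04]
```

View pics/w4.png

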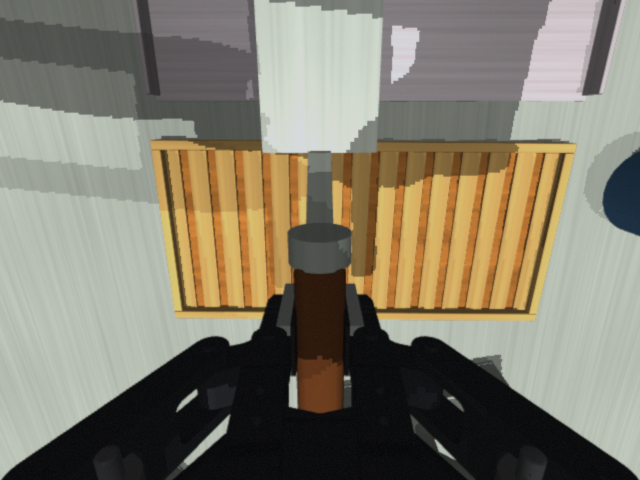

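The spatula is gripped straight: blade heel at v≈150, blade leaving the top of the frame. The tray front and rack edges are parallel to the image rows, so the heading is right. Next I'll check the level and where the cakes are.

```bash
python3 - <<'E'
from h import *
st=telemetry.observe(); R=st['tool_rot'];p=st['ee_pos']
for q in [(64,-30,49.3),(64,30,49.3),(159,0,49.3)]: print(proj('wrist',p+R@np.array(q),st))
t,_=snap('top','top1.png'); s,_=snap('side','side1.png')
for n,im in(('top',t),('side',s)):
    M=cv2.inRange(cv2.cvtColor(im,cv2.COLOR_BGR2HSV),(5,90,50),(25,255,255))
    for k in cv2.findContours(M,0,2)[0]:
        if cv2.contourArea(k)>60: r=cv2.minAreaRect(k); print(n,np.round(np.r_[r[0],r[1]],1),onz(n,*r[0],17))
m=np.hstack([cv2.resize(t[170:340,210:390],None,fx=2.2,fy=2.2),cv2.resize(s[180:350,230:410],None,fx=2.2,fy=2.2)]); cv2.imwrite('pics/m1.png',m)
E
```

```text
[263.82948084 154.08996412]
[377.87728718 154.16136883]
[321.19510797 -67.30033992]
top [171.  314.5  21.   22. ] [409.9 402.   17. ]
top [336.3 295.2  51.2  68.6] [454.2 -10.1  17. ]
top [253.  271.   25.5  25.5] [516.8 199.   17. ]
top [184.1 212.2  15.5  33. ] [671.7 380.9  17. ]
top [255.8 206.3  24.   24.7] [685.1 195.2  17. ]
top [345.9 196.   60.1   8.1] [709.2 -38.   17. ]
side [337.4 277.7  81.9 144.1] [549.7   1.2  17. ]
side [380. 225.  16.  22.] [685. 187.  17.]
side [281.  176.5  17.7  17.7] [407.8 416.1  17. ]
side [369.2 173.9  26.5  11.9] [680.7 412.9  17. ]
side [  8.1 154.7  14.6  30. ] [-458.6  574.4   17. ]
side [ 25.7 103.9  73.3  37.2] [-489.9  867.6   17. ]
side [356.1  49.1  60.    9.9] [ 720.  1202.5   17. ]
side [301.   30.5  70.   66.5] [ 501.6 1376.1   17. ]
```

View pics/m1.png

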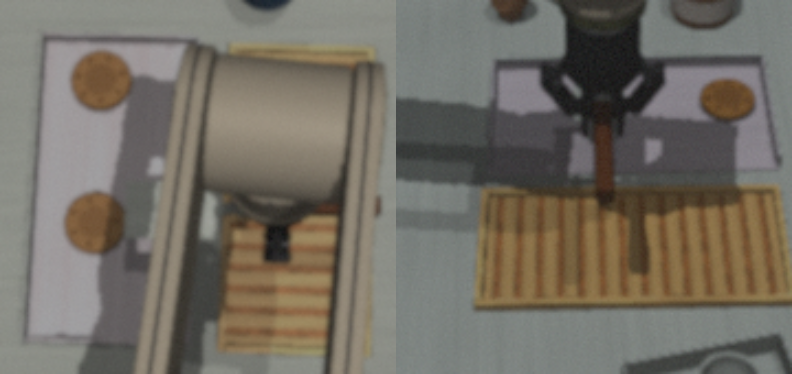

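Request:
servo_tool(steps=[[[0.001,0.005,-0.02,0],[0,0,-0.03,0],[0,0,-0.03,0],[0,0,-0.025,0],[0,0,-0.01,0],[0,0,0,0],[0,0,0,0]]])

```text
time: 11.9
ee_pos: [512.7, -3.9, 62.4]
tool_rot: [[0.035, 0.999, 0.001], [0.999, -0.035, -0.0], [-0.0, 0.001, -1.0]]
force: [-0.1, 0.1, -0.3]
gripper_width: 0.21
```

Request:
servo_tool(steps=[[[0,0,-0.004,0],[0,0,-0.002,0],[0,0,0,0],[0,0,0,0]]])

```text
time: 12.3
ee_pos: [512.8, -3.3, 56.2]
tool_rot: [[0.034, 0.999, 0.002], [0.999, -0.034, 0.0], [0.0, 0.002, -1.0]]
force: [2.1, 0.9, 1.1]
gripper_width: 0.216
```

Request:
servo_tool(steps=[[[0,0,-0.002,0],[0,0,0,0],[0,0,0,0]]])

```text
time: 12.6
ee_pos: [512.9, -2.9, 54.3]
tool_rot: [[0.034, 0.999, 0.002], [0.999, -0.034, 0.001], [0.001, 0.002, -1.0]]
force: [0.1, 4.7, 5.4]
gripper_width: 0.218
```

```bash
python3 - <<'E'
from h import *
t,_=snap('top','top2.png'); 
cv2.imwrite('pics/m2.png',cv2.resize(t[180:335,215:330],None,fx=3.8,fy=3.8,interpolation=3))
E
```

```text
(no output)
```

View pics/m2.png

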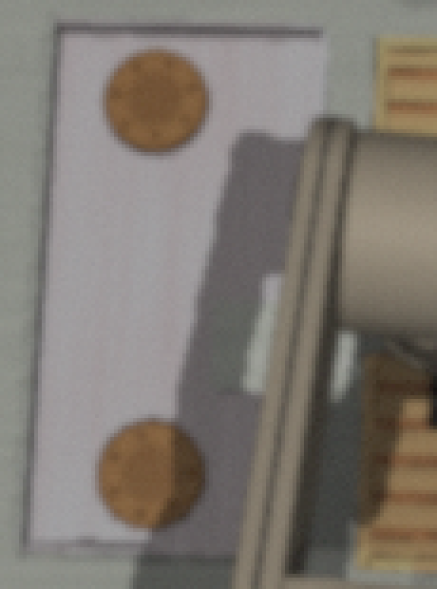

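Cake A was knocked along the tray: it is now at crop (151,474), i.e. top (254.7,304.7). The blade tip shows at crop (248–275, 280–390). I'll re-measure.

```bash
python3 - <<'E'
from h import *
s,st=snap('side','s2.png');t=cv2.imread('pics/top2.png')
hsv=cv2.cvtColor(t,cv2.COLOR_BGR2HSV)
M=cv2.inRange(hsv,(5,70,40),(25,255,255))[180:335,215:290]
for k in cv2.findContours(M,0,2)[0]:
    if cv2.contourArea(k)>60:
        c,r=cv2.minEnclosingCircle(k); print(c,r,onz('top',c[0]+215,c[1]+180,17))
print(st['ee_pos'],st['force'],[onz('top',*q,5) for q in[(215+275/3.8,180+280/3.8),(215+248/3.8,180+390/3.8)]])
E
```

```text
(39.20588302612305, 124.60294342041016) 13.887042045593262 [432.6 194.4  17. ]
(40.5167350769043, 26.07322120666504) 13.169594764709473 [685.6 195.8  17. ]
[512.91285317  -2.87798125  54.30226697] [0.50354141 3.85255727 5.48987316] [array([562. , 113.7,   5. ]), array([488. , 131.3,   5. ])]
```

Request:
servo_tool(steps=[[[0,-0.002,0.015,0],[-0.01,0,0.015,0],[-0.03,0,0,0],[-0.03,0,0,0],[-0.017,0,0,0],[0,0,-0.01,0],[0,0,-0.01,0],[0,0,0,0]]])

```text
time: 13.5
ee_pos: [424.6, -5.6, 62.0]
tool_rot: [[0.034, 0.999, -0.002], [0.999, -0.034, 0.0], [0.0, -0.002, -1.0]]
force: [-0.6, -0.2, -2.1]
gripper_width: 0.216
```

Request:
servo_tool(steps=[[[0,0,-0.006,0],[0,0,-0.002,0],[0,0,-0.002,0],[0,0,0,0],[0,0,0,0]]])

```text
time: 14.0
ee_pos: [428.2, -5.3, 55.3]
tool_rot: [[0.035, 0.999, 0.005], [0.999, -0.035, 0.001], [0.001, 0.005, -1.0]]
force: [3.2, 4.0, 5.8]
gripper_width: 0.214
```

```bash
python3 - <<'E'
from h import *
t,st=snap('top','top3.png'); 
M=cv2.inRange(cv2.cvtColor(t,cv2.COLOR_BGR2HSV),(5,70,40),(25,255,255))[180:335,215:290]
for k in cv2.findContours(M,0,2)[0]:
    if cv2.contourArea(k)>60:
        c,r=cv2.minEnclosingCircle(k); print(c,r,onz('top',c[0]+215,c[1]+180,17))
print(st['ee_pos'],st['force'],st['tool_rot'][:,0])
E
```

```text
(39.36774826049805, 124.47216033935547) 13.825528144836426 [432.9 194.   17. ]
(40.5638313293457, 26.095745086669922) 13.15658187866211 [685.5 195.7  17. ]
[428.19505737  -5.30293407  55.2925356 ] [3.17435045 4.02341836 5.82070265] [0.03502275 0.99938594 0.00106964]
```

Request:
servo_tool(steps=[[[0,0.006,0,0],[0.0003,0.008,0,0],[0.0003,0.008,0,0],[0.0003,0.008,0,0],[0.0003,0.008,0,0],[0.0003,0.006,0,0]]])

```text
time: 14.65
ee_pos: [426.1, 39.4, 53.1]
tool_rot: [[0.034, 0.999, -0.001], [0.999, -0.034, 0.0], [0.0, -0.001, -1.0]]
force: [0.9, -0.0, -2.5]
gripper_width: 0.211
```

Request:
servo_tool(steps=[[[0.0003,0.006,0,0],[0.0003,0.006,0,0],[0.0003,0.006,0,0],[0,0.004,0,0],[0,0,0,0]]])

```text
time: 15.15
ee_pos: [430.1, 46.7, 57.0]
tool_rot: [[0.032, 0.999, 0.004], [0.999, -0.032, -0.027], [-0.027, 0.005, -1.0]]
force: [-9.8, -85.5, 28.5]
gripper_width: 0.216
```

```bash
cat > cakes.py <<'E'
from h import *
import sys
t,st=snap('top',sys.argv[1]+'.png')
M=cv2.inRange(cv2.cvtColor(t,cv2.COLOR_BGR2HSV),(5,70,40),(25,255,255))[180:335,215:300]
for k in cv2.findContours(M,0,2)[0]:
    if cv2.contourArea(k)>60:
        c,r=cv2.minEnclosingCircle(k); print(np.round(c,1),r,onz('top',c[0]+215,c[1]+180,17))
p=st['ee_pos'];print(p,st['force'],'tip',p+159*st['tool_rot'][:,0])
E
python3 cakes.py top4
```

```text
[ 21.  124.5] 14.095797538757324 [433.2 240.   17. ]
[40.5 26. ] 13.200599670410156 [685.6 195.7  17. ]
[430.13724316  46.6615619   56.98978052] [ -9.78954663 -85.5486795   28.54651635] tip [435.22640162 205.52137718  52.67011   ]
```

High push force with no climb, so I'm backing off a little and looking.

Request:
servo_tool(steps=[[[0,-0.008,0,0],[0,-0.007,0,0],[0,0,0,0],[0,0,0,0]]])

```text
time: 15.6
ee_pos: [427.8, 43.5, 53.8]
tool_rot: [[0.035, 0.999, 0.001], [0.999, -0.035, -0.004], [-0.004, 0.001, -1.0]]
force: [-1.4, -13.6, 2.6]
gripper_width: 0.212
```

```bash
python3 cakes.py top5; python3 - <<'E'
from h import *
w,_=snap('wrist','w5.png'); s,_=snap('side','s5.png')
f=lambda n:cv2.resize(cv2.imread(f'pics/{n}.png')[255:335,210:310],(400,320),interpolation=3)
a=np.vstack([np.hstack([f('top4'),f('top5')]),np.hstack([cv2.resize(w[:300],(400,188)),cv2.resize(s[190:284,260:460],(400,188))])]); cv2.imwrite('pics/m3.png',a)
E
```

```text
[ 21.3 124.3] 14.099717140197754 [433.7 239.2  17. ]
[40.5 26. ] 13.200599670410156 [685.6 195.7  17. ]
[427.78507348  43.45886333  53.81125423] [ -1.35748652 -13.6470096    2.55511566] tip [433.31274707 202.36163979  53.21757028]
```

View pics/m3.png

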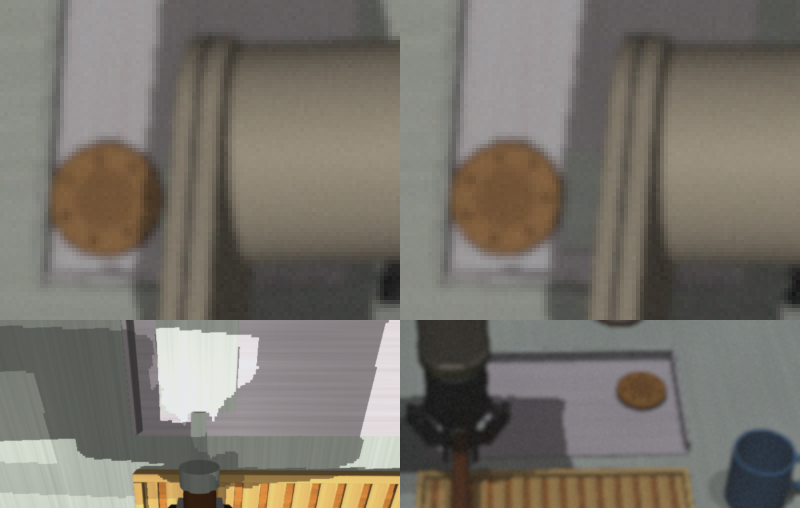

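Top view: cake A is flush against the back rim and the blade is at its near edge without having climbed under. I'll check the blade's pitch numerically from the wrist image (edge widths against those of a level blade).

```bash
python3 - <<'E'
from h import *
st=telemetry.observe(); R=st['tool_rot'];p=st['ee_pos']
# tool-frame projection (independent of pose)
st0=dict(ee_pos=np.zeros(3),tool_rot=np.eye(3))
for pitch in(-.05,0,.05):
  for X in(64,80,100,120):
    z=49.3-(X-0)*pitch
    a=proj('wrist',(X,-30,z),st0);b=proj('wrist',(X,30,z),st0);print(pitch,X,np.round([a[1],a[0],b[0],b[0]-a[0]],1))
for n in('w4','w5'):
  im=cv2.imread(f'pics/{n}.png').astype(int)
  for v in(5,30,60,90,120,140,148,156,164):
    g=im[v-1:v+2].sum((0,2))/9; d=np.abs(g[3:]-g[:-3]); e=[i+1 for i in range(200,430) if d[i]>12 and d[i]==d[max(0,i-4):i+5].max()]
    print(n,v,e)
E
```

```text
-0.05 64 [153.5 264.8 376.9 112.1]
-0.05 80 [122.1 263.5 378.3 114.8]
-0.05 100 [ 80.6 261.8 380.1 118.4]
-0.05 120 [ 36.4 259.9 382.1 122.1]
0 64 [154.1 263.8 377.9 114. ]
0 80 [122.1 262.2 379.6 117.3]
0 100 [ 79.4 260.1 381.8 121.7]
0 120 [ 33.5 257.8 384.3 126.4]
0.05 64 [154.7 262.9 378.9 116. ]
0.05 80 [122.1 261.  380.9 119.9]
0.05 100 [ 78.2 258.4 383.6 125.3]
0.05 120 [ 30.3 255.6 386.6 131.1]
w4 5 [247, 253, 294, 309, 320]
w4 30 [247, 255, 381, 391, 417]
w4 60 [257, 380, 391, 414]
w4 90 [246, 252, 258, 379]
w4 120 [260, 269, 366, 375]
w4 140 [261, 353, 376]
w4 148 [203, 214, 261, 272, 349, 376]
w4 156 [205, 215, 232, 242, 260, 270, 287, 303, 330, 343, 352, 370, 380, 398, 407, 425]
w4 164 [206, 216, 233, 243, 260, 270, 287, 297, 307, 330, 343, 352, 370, 380, 397, 407, 424]
w5 5 [201, 213]
w5 30 [203, 215, 239, 249, 414]
w5 60 [206, 218, 242, 252, 382, 410]
w5 90 [209, 220, 238, 252, 381, 404]
w5 120 [212, 223, 254, 369]
w5 140 [214, 225, 255, 264, 352]
w5 148 [208, 214, 225, 255, 305, 328, 334, 347]
w5 156 [215, 226, 255, 284, 305, 338, 343]
w5 164 [216, 227, 274, 288, 296, 305]
```

The blade reads as pitched up in the grip, slipped by pressing on the floor. The rest will level it, so I'll go back there, set it down and regrip nearer the blade. After that I'll press only lightly.

Request:
servo_tool(steps=[[[0,-0.015,0.01,0],[0,-0.02,0.03,0],[0,-0.03,0.04,0],[0.004,-0.045,0.04,1],[0.004,-0.045,0,1],[0.004,-0.045,0,1],[0.004,-0.045,0,1],[0.004,-0.045,0,1]]])

```text
time: 16.55
ee_pos: [446.8, -238.3, 166.6]
tool_rot: [[-0.054, 0.999, 0.001], [0.999, 0.054, 0.0], [-0.0, 0.001, -1.0]]
force: [0.1, 0.4, -1.5]
gripper_width: 0.211
```

Request:
servo_tool(steps=[[[0.004,-0.045,0,1],[0.004,-0.045,0,1],[0.004,-0.035,0,0.6],[0.003,-0.025,0,0],[0.002,-0.01,0,0],[0,0,0,0],[0,0,0,0]]])

```text
time: 17.25
ee_pos: [463.8, -395.6, 166.1]
tool_rot: [[-0.099, 0.995, -0.0], [0.995, 0.099, 0.001], [0.001, -0.0, -1.0]]
force: [0.1, -0.5, -2.2]
gripper_width: 0.215
```

Request:
servo_tool(steps=[[[0.002,-0.01,-0.02,0],[0.001,-0.009,-0.03,0],[0,0,-0.02,0],[0,0,0,0],[0,0,0,0]]])

```text
time: 17.75
ee_pos: [466.8, -414.4, 96.7]
tool_rot: [[-0.099, 0.995, -0.0], [0.995, 0.099, 0.001], [0.001, -0.0, -1.0]]
force: [0.2, 0.3, -1.8]
gripper_width: 0.218
```

```bash
python3 - <<'E'
from h import *
im,st=snap('wrist','w6.png'); im=im.astype(int)
for i in range(3):
    s=telemetry.observe(); print(s['ee_pos'],s['tool_rot'][0,0])
    cams.camera('wrist')
for v in(30,60,90,120):
    g=im[v-1:v+2].sum((0,2))/9; d=np.abs(g[3:]-g[:-3]); print(v,[(i+1,int(d[i])) for i in range(200,440) if d[i]>12 and d[i]==d[max(0,i-4):i+5].max()])
# expected rest edges
st=telemetry.observe()
u=np.array([-.0976,.995,0]);n=np.array([.995,.0976,0]);o=np.array([455.5,-306,6])
for X in(50,20,-10):print(np.round([proj('wrist',o+u*X+n*k,st) for k in(-42,42)],1).tolist())
E
```

```text
[ 467.38843369 -415.29735932   97.90560868] -0.09923558668024499
[ 467.68153151 -415.86778035   98.5639664 ] -0.09905199348280054
[ 467.75713091 -416.14852569   98.7277313 ] -0.09887384383743922
30 [(250, 182), (265, 51), (381, 108), (389, 110), (434, 33)]
60 [(252, 173), (272, 19), (286, 75), (380, 112), (387, 102), (411, 81), (433, 29)]
90 [(254, 180), (292, 12), (304, 64), (378, 115), (386, 100), (431, 28)]
120 [(256, 182), (314, 23), (325, 85), (377, 118), (384, 109), (432, 25)]
[[243.1, -31.5], [394.0, -31.1]]
[[246.6, 29.8], [390.4, 30.1]]
[[249.9, 85.6], [387.1, 85.8]]
```

Request:
servo_tool(steps=[[[0,0,-0.015,0],[0,0,-0.015,0],[0,0,-0.006,0],[0,0,-0.003,0],[0,0,0,0]]])

```text
time: 18.45
ee_pos: [466.5, -415.0, 56.9]
tool_rot: [[-0.098, 0.995, -0.001], [0.995, 0.098, 0.002], [0.002, -0.001, -1.0]]
force: [-1.0, 3.7, 2.1]
gripper_width: 0.214
```

Request:
servo_tool(steps=[[[0,0,0,0],[0,0,0,0],[0,0,0,0],[0,0,0,0],[0,0,0,0]]], fingers=-0.2)

```text
time: 18.95
ee_pos: [466.5, -415.8, 57.3]
tool_rot: [[-0.098, 0.995, -0.0], [0.995, 0.098, 0.0], [0.0, -0.0, -1.0]]
force: [0.3, -0.6, -0.0]
gripper_width: 0.595
```

Request:
servo_tool(steps=[[[0,0.005,-0.001,0],[-0.001,0.008,-0.001,0],[0,0,0,0],[0,0,0,0]]])

```text
time: 19.35
ee_pos: [465.6, -402.3, 55.4]
tool_rot: [[-0.099, 0.995, -0.0], [0.995, 0.099, 0.0], [0.0, -0.0, -1.0]]
force: [-0.1, -0.1, 0.5]
gripper_width: 0.599
```

Request:
servo_tool(steps=[[[0,0,0,0],[0,0,0,0],[0,0,0,0],[0,0,0,0],[0,0,0,0],[0,0,0,0]]], fingers=1, force=120)

```text
time: 19.95
ee_pos: [465.8, -403.1, 55.9]
tool_rot: [[-0.098, 0.995, 0.0], [0.995, 0.098, -0.001], [-0.001, 0.0, -1.0]]
force: [-0.6, 0.2, 4.0]
gripper_width: 0.214
```

Request:
servo_tool(steps=[[[0,0,0.01,0],[0,0,0.03,0],[0,0,0.03,0],[0,0,0.03,0],[0,0,0.02,0],[0,0,0,0],[0,0,0,0]]])

```text
time: 20.65
ee_pos: [465.5, -402.7, 175.1]
tool_rot: [[-0.098, 0.995, -0.0], [0.995, 0.098, -0.0], [-0.0, -0.0, -1.0]]
force: [0.2, 0.9, -2.2]
gripper_width: 0.214
```

```bash
cat > pitch.py <<'E'
from h import *
import sys
D=float(sys.argv[2]) # TCP->tip
im,st=snap('wrist',sys.argv[1]+'.png'); im=im.astype(int); st0=dict(ee_pos=np.zeros(3),tool_rot=np.eye(3))
for v in(30,60,90,120,140,150,156,162,168,174,180):
    g=im[v-1:v+2].sum((0,2))/9; d=np.abs(g[3:]-g[:-3]); print(v,[(i+1,int(d[i])) for i in range(225,420) if d[i]>12 and d[i]==d[max(0,i-4):i+5].max()])
for pt in(0,.05):
  for X in(D-95,D-80,D-60,D-45):
    z=49.3-X*pt; print(pt,np.round(np.r_[proj('wrist',(X,-30,z),st0),proj('wrist',(X,30,z),st0)],1))
print(st['ee_pos'],st['force'])
E
python3 pitch.py w7 146
```

```text
30 [(237, 12), (257, 70), (377, 79), (383, 83), (397, 78), (411, 73)]
60 [(257, 18), (276, 83), (411, 80)]
90 [(258, 22), (298, 74), (402, 25), (411, 26)]
120 [(260, 25), (317, 69), (378, 14), (402, 28), (410, 31)]
140 [(261, 29), (330, 75), (377, 16), (402, 20), (410, 27)]
150 [(262, 31), (324, 32), (337, 88), (376, 17), (402, 22), (410, 30)]
156 [(262, 33), (320, 18), (340, 79), (376, 18), (402, 29), (410, 28)]
162 [(262, 33), (312, 27), (343, 44), (375, 17), (401, 30), (410, 28)]
168 [(262, 33), (308, 34), (349, 82), (375, 19), (401, 24), (410, 31)]
174 [(262, 28), (310, 29), (316, 57), (325, 77), (333, 82), (348, 51), (375, 18), (401, 28), (410, 32)]
180 [(271, 115), (307, 72), (331, 100), (365, 83), (402, 20), (409, 29)]
0 [265.  178.9 376.5 179. ]
0 [263.6 150.3 378.  150.4]
0 [261.6 109.8 380.2 109.9]
0 [260.   77.4 381.9  77.4]
0.05 [264.3 179.7 377.3 179.8]
0.05 [262.6 150.9 379.1 150.9]
0.05 [260.2 109.5 381.6 109.6]
0.05 [258.2  76.1 383.7  76.2]
[ 465.53317806 -402.67894609  175.06432034] [ 0.17909144  0.89204009 -2.19047524]
```

Request:
servo_tool(steps=[[[-0.001,0.015,0,0],[-0.002,0.03,0,0],[-0.004,0.045,0,-1],[-0.004,0.045,0,-1],[-0.004,0.045,0,-1],[-0.004,0.045,0,-1],[-0.004,0.045,0,-1],[-0.004,0.045,0,-1]]])

```text
time: 21.5
ee_pos: [436.9, -85.7, 173.2]
tool_rot: [[0.007, 1.0, -0.003], [1.0, -0.007, 0.001], [0.001, -0.003, -1.0]]
force: [0.5, -0.5, -1.4]
gripper_width: 0.217
```

Request:
servo_tool(steps=[[[-0.004,0.045,0,-1],[-0.004,0.04,0,-0.6],[-0.003,0.03,0,0],[-0.002,0.015,0,0],[0,0.004,0,0],[0,0,0,0],[0,0,0,0]]])

```text
time: 22.2
ee_pos: [425.3, 45.5, 174.7]
tool_rot: [[0.035, 0.999, -0.001], [0.999, -0.035, -0.0], [-0.0, -0.001, -1.0]]
force: [-0.5, 0.0, -2.5]
gripper_width: 0.213
```

Request:
servo_tool(steps=[[[0,0,-0.02,0],[0,0,-0.03,0],[0,0,-0.03,0],[0,0,-0.025,0],[0,0,-0.01,0],[0,0,0,0],[0,0,0,0]]])

```text
time: 22.9
ee_pos: [426.4, 45.7, 61.4]
tool_rot: [[0.035, 0.999, 0.001], [0.999, -0.035, -0.0], [-0.0, 0.001, -1.0]]
force: [0.2, -0.0, -1.4]
gripper_width: 0.214
```

```bash
sed -i 's/159\*/146*/' cakes.py; python3 cakes.py top6;python3 cakes.py top6|tail -1
```

```text
[ 21.3 124. ] 14.190180778503418 [434.5 239.3  17. ]
[40.5 26.1] 13.133340835571289 [685.4 195.7  17. ]
[426.35842199  45.73413692  61.40344106] [ 0.17857461 -0.04836758 -1.40422013] tip [431.48205767 191.64420621  61.39738942]
[426.83863456  45.86103589  61.910559  ] [ 1.11650652 -0.19357717 -0.35733147] tip [431.92990588 191.77223818  61.9092353 ]
```

Request:
servo_tool(steps=[[[0.001,0,-0.005,0],[0,0,-0.001,0],[0,0,0,0],[0,0,0,0],[0,0,0,0]]])

```text
time: 23.5
ee_pos: [426.6, 46.2, 54.5]
tool_rot: [[0.034, 0.999, 0.0], [0.999, -0.034, -0.0], [-0.0, 0.0, -1.0]]
force: [-0.3, -0.4, -2.1]
gripper_width: 0.214
```

Request:
servo_tool(steps=[[[0,0,-0.001,0],[0,0,0,0],[0,0,0,0]]])

```text
time: 23.8
ee_pos: [426.5, 46.2, 53.4]
tool_rot: [[0.034, 0.999, -0.0], [0.999, -0.034, -0.0], [-0.0, -0.0, -1.0]]
force: [-0.5, 0.3, -1.2]
gripper_width: 0.218
```

Request:
servo_tool(steps=[[[0,0,-0.001,0],[0,0,0,0],[0,0,0,0]]])

```text
time: 24.1
ee_pos: [426.8, 46.1, 52.7]
tool_rot: [[0.034, 0.999, 0.0], [0.999, -0.034, -0.0], [-0.0, 0.0, -1.0]]
force: [-1.4, -2.0, 1.7]
gripper_width: 0.217
```

Request:
servo_tool(steps=[[[0,0.004,0,0],[0,0.004,0,0],[0.0003,0.004,0,0],[0,0.003,0,0]]])

```text
time: 24.5
ee_pos: [427.4, 61.5, 52.8]
tool_rot: [[0.034, 0.999, 0.001], [0.999, -0.034, -0.0], [-0.0, 0.001, -1.0]]
force: [-0.5, -7.2, 6.0]
gripper_width: 0.215
```

Request:
servo_tool(steps=[[[0,0.003,0,0],[0,0.003,0,0],[0,0,0,0]]])

```text
time: 24.8
ee_pos: [427.3, 67.6, 52.7]
tool_rot: [[0.034, 0.999, 0.001], [0.999, -0.034, 0.0], [0.0, 0.001, -1.0]]
force: [1.6, -3.4, 3.9]
gripper_width: 0.211
```

```bash
python3 cakes.py top7
```

```text
[ 20.9 124.2] 14.140811920166016 [433.9 240.2  17. ]
[40.5 26. ] 13.200599670410156 [685.6 195.7  17. ]
[427.2858518   67.59819869  52.69773143] [ 1.61334455 -3.41714194  3.91072437] tip [432.24332029 213.51400625  52.72243531]
```

Request:
servo_tool(steps=[[[0,0.005,0,0],[0.0003,0.005,0,0],[0,0.005,0,0],[0.0003,0.005,0,0],[0,0.005,0,0],[0,0.005,0,0],[0.0003,0.005,0,0],[0,0.005,0,0]]])

```text
time: 25.65
ee_pos: [428.1, 106.8, 52.8]
tool_rot: [[0.034, 0.999, 0.0], [0.999, -0.034, -0.001], [-0.001, 0.001, -1.0]]
force: [-0.2, -7.4, 7.0]
gripper_width: 0.218
```

Request:
servo_tool(steps=[[[0,0,0,0],[0,0,0,0]]])

```text
time: 25.85
ee_pos: [428.1, 107.4, 52.6]
tool_rot: [[0.034, 0.999, 0.001], [0.999, -0.034, 0.0], [0.0, 0.001, -1.0]]
force: [1.6, -2.1, 4.3]
gripper_width: 0.212
```

```bash
python3 cakes.py top8
```

```text
[40.5 26.1] 13.147797584533691 [685.5 195.8  17. ]
[428.08452636 107.40212882  52.64560136] [ 1.58278855 -2.06028189  4.33465163] tip [433.07337538 253.31686038  52.69560535]
```

Request:
servo_tool(steps=[[[0,0,0.003,0],[0,0,0.006,0],[0,0,0.008,0],[0,0,0.008,0],[0,0,0.006,0],[0,0,0.003,0],[0,0,0,0]]])

```text
time: 26.6
ee_pos: [428.3, 107.3, 87.1]
tool_rot: [[0.034, 0.999, 0.001], [0.999, -0.034, 0.0], [0.0, 0.001, -1.0]]
force: [-0.3, -0.5, -2.5]
gripper_width: 0.218
```

```bash
python3 - <<'E'
from h import *
w,st=snap('wrist','w8.png'); t,_=snap('top','top9.png'); s,_=snap('side','s9.png'); print(st['ee_pos'],st['force'])
a=np.hstack([cv2.resize(w,(400,300)),cv2.resize(t[250:335,210:323],(400,300)),]); cv2.imwrite('pics/m4.png',a)
E
```

```text
[428.27005379 107.27819192  87.14492219] [-0.29708759 -0.46166356 -2.53249744]
```

View pics/m4.png

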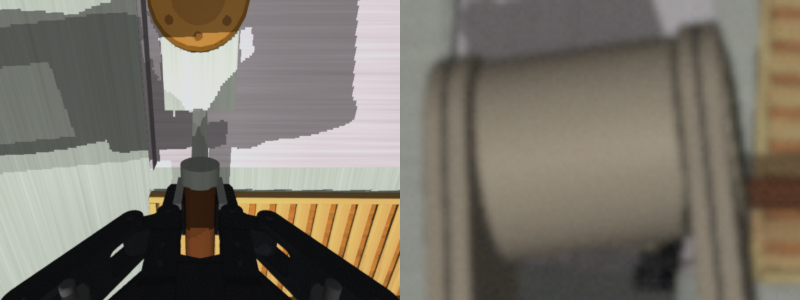

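Cake A rides on the blade: its near edge is at about (318,83) in full wrist pixels, centred sideways. I'll work out its overhang and plan the carry.

```bash
cat > ride.py <<'E'
from h import *
import sys
st0=dict(ee_pos=np.zeros(3),tool_rot=np.eye(3))
def ride(f):
    im,st=snap('wrist',f); 
    M=cv2.inRange(cv2.cvtColor(im,cv2.COLOR_BGR2HSV),(8,120,60),(22,255,255)); M[170:]=0; M[:,:230]=0; M[:,410:]=0
    ks=[k for k in cv2.findContours(M,0,2)[0] if cv2.contourArea(k)>300]
    for k in ks:
        b=k[k[:,0,1].argmax(),0]; r=k[k[:,0,1]==b[1],0,0].mean()
        # lowest visible edge = lower side of rim (bevel top, ~4 mm above blade) 
        p=onz('wrist',r,b[1],49.3-4,st0); print('cake near edge tool X',p[0],'Y',p[1],'centre-to-tip c=',146-(p[0]+36), 'px',b)
    print(st['ee_pos'],st['force'],st['time'])
if __name__=='__main__': ride(sys.argv[1]+'.png')
E
python3 ride.py w9
```

```text
cake near edge tool X 98.5 Y -0.7 centre-to-tip c= 11.5 px [315  82]
[427.57195182 107.16215617  86.15257076] [-0.33454736  0.78961123 -3.36513213] 26.75
```

Request:
servo_tool(steps=[[[0,-0.004,0,0],[0.001,-0.008,0,0],[0.002,-0.012,0,0],[0.002,-0.016,0,0],[0.002,-0.02,0,0],[0.002,-0.024,0,0],[0.002,-0.024,0,0],[0.002,-0.024,0,0]]])

```text
time: 27.6
ee_pos: [440.8, -26.8, 86.5]
tool_rot: [[0.035, 0.999, 0.0], [0.999, -0.035, -0.0], [-0.0, 0.0, -1.0]]
force: [0.6, -0.4, -2.1]
gripper_width: 0.211
```

Request:
servo_tool(steps=[[[0.002,-0.024,0,0],[0.002,-0.024,0,0],[0.002,-0.024,0,0],[0.002,-0.02,0,0],[0.002,-0.016,0,0],[0.001,-0.012,0,0],[0,-0.008,0,0],[0,-0.003,0,0]]])

```text
time: 28.4
ee_pos: [451.6, -156.6, 86.4]
tool_rot: [[0.035, 0.999, -0.0], [0.999, -0.035, 0.0], [0.0, -0.0, -1.0]]
force: [0.1, -0.2, -2.8]
gripper_width: 0.213
```

Request:
servo_tool(steps=[[[0,0,-0.003,0],[0,0,-0.006,0],[0,0,-0.006,0],[0,0,-0.004,0],[0,0,-0.002,0],[0,0,0,0]]])

```text
time: 29.0
ee_pos: [451.5, -155.4, 64.9]
tool_rot: [[0.034, 0.999, -0.001], [0.999, -0.034, 0.0], [0.0, -0.001, -1.0]]
force: [0.2, 0.2, -3.0]
gripper_width: 0.215
```

```bash
sed -i 's/ M\[170:\]=0;/ M[140:]=0;/' ride.py; python3 ride.py w10
```

```text
cake near edge tool X 71.9 Y -0.8 centre-to-tip c= 38.099999999999994 px [230 139]
[ 451.4829734  -155.42088688   64.89691218] [ 0.24274035  0.21506655 -2.95659648] 29.0
```

```bash
python3 - <<'E'
from h import *
st0=dict(ee_pos=np.zeros(3),tool_rot=np.eye(3))
for f in('w9','w10'):
    h=cv2.cvtColor(cv2.imread(f'pics/{f}.png'),cv2.COLOR_BGR2HSV)
    for u in(290,305,325,340,355):
        s=h[:170,u,1]; v=max(i for i in range(165) if s[i]>100 and s[max(0,i-5):i+1].min()>90); print(f,u,v,onz('wrist',u,v,45.3,st0)[:2])
E
```

```text
w9 290 76 [101.1 -14.9]
w9 305 81 [98.9 -7.7]
w9 325 82 [98.5  1.9]
w9 340 78 [100.2   9.2]
w9 355 71 [103.3  16.3]
w10 290 76 [101.1 -14.9]
w10 305 81 [98.9 -7.7]
w10 325 82 [98.5  1.9]
w10 340 78 [100.2   9.2]
w10 355 71 [103.3  16.3]
```

Request:
servo_tool(steps=[[[0,0,0.002,0],[0,0,0,0],[-0.0017,-0.05,0,0],[-0.0017,-0.05,0,0],[-0.001,-0.03,0,0],[-0.0005,-0.015,0,0],[0,0,0,0]]])

```text
time: 29.75
ee_pos: [446.9, -302.5, 67.9]
tool_rot: [[0.037, 0.999, 0.001], [0.999, -0.037, -0.001], [-0.001, 0.001, -1.0]]
force: [0.0, 0.2, -2.1]
gripper_width: 0.213
```

```bash
python3 - <<'E'
from h import *
s,st=snap('side','s10.png'); t,_=snap('top','t10.png'); print(st['ee_pos'],st['force'],st['time'])
cv2.imwrite('pics/m5.png',np.hstack([cv2.resize(s[255:335,255:420],(412,300),interpolation=3)]+[cv2.resize(t[180:335,300:450],(388,300))]))
E
```

```text
[ 446.93519822 -302.50255233   67.85884503] [ 0.02290273  0.21262147 -2.07509947] 29.75
```

View pics/m5.png

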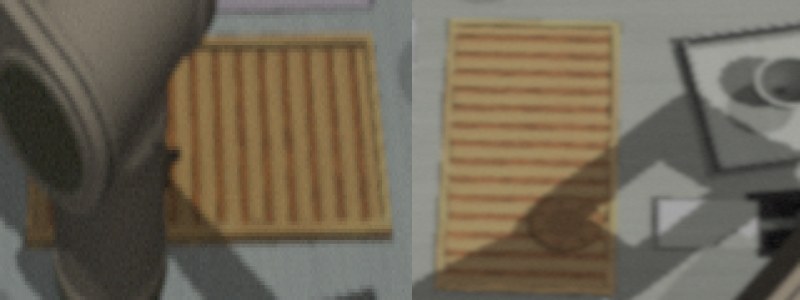

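Cake A lies in the rack at about crop (567,222), near the front rim and with the blade clear. I'll check its exact position and carry on to cake B.

Request:
servo_tool(steps=[[[0,0.01,0.015,0],[0.002,0.025,0.025,0],[0.01,0.04,0,0],[0.02,0.04,0,0],[0.025,0.04,0,0],[0.03,0.035,0,0],[0.03,0.03,0,0],[0.03,0.025,0,0]]])

```text
time: 30.65
ee_pos: [594.2, -51.6, 107.4]
tool_rot: [[0.031, 1.0, -0.0], [1.0, -0.031, 0.001], [0.001, -0.0, -1.0]]
force: [0.7, -0.9, -0.9]
gripper_width: 0.215
```

Request:
servo_tool(steps=[[[0.03,0.02,0,0],[0.03,0.02,0,0],[0.015,0.015,0,0],[0.008,0.008,0,0],[0,0,0,0],[0,0,0,0]]])

```text
time: 31.25
ee_pos: [675.9, 7.5, 107.1]
tool_rot: [[0.033, 0.999, -0.001], [0.999, -0.033, -0.0], [-0.0, -0.001, -1.0]]
force: [0.3, -1.8, -1.8]
gripper_width: 0.214
```

```bash
python3 cakes.py t11; python3 - <<'E'
from h import *
t=cv2.imread('pics/t11.png'); print([onz('top',*q,20) for q in[(360,294.7)]])
cv2.imwrite('pics/m6.png',np.hstack([cv2.resize(t[235:335,295:400],(420,400),interpolation=3),cv2.resize(snap('side','s11.png')[0][235:335,255:350],(380,400),interpolation=3)]))
E
```

```text
[40.7 26.2] 13.2027006149292 [685.1 195.4  17. ]
[675.91902644   7.4968177  107.11193672] [ 0.32977795 -1.78265509 -1.79580972] tip [680.80474684 153.4150422  107.07329257]
[array([454.6, -68.8,  20. ])]
```

View pics/m6.png

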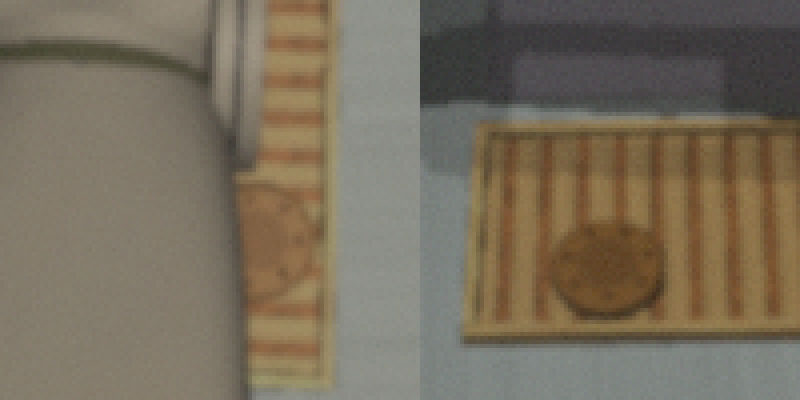

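Side view: cake A is flat on the rack bed, clear of the rim. Cake B next.

Request:
servo_tool(steps=[[[0.003,0,-0.015,0],[0,0,-0.02,0],[0,0,-0.01,0],[0,0,-0.006,0],[0,0,0,0],[0,0,0,0]]])

```text
time: 31.95
ee_pos: [680.2, 7.2, 56.9]
tool_rot: [[0.034, 0.999, 0.001], [0.999, -0.034, -0.0], [0.0, 0.001, -1.0]]
force: [1.1, -0.6, -0.5]
gripper_width: 0.219
```

Request:
servo_tool(steps=[[[0,0,-0.001,0],[0,0,-0.001,0],[0,0,0,0],[0,0,0,0]]])

```text
time: 32.35
ee_pos: [680.1, 7.3, 54.7]
tool_rot: [[0.034, 0.999, 0.0], [0.999, -0.034, -0.0], [-0.0, 0.0, -1.0]]
force: [0.2, 0.7, -1.8]
gripper_width: 0.215
```

```bash
python3 cakes.py t12
```

```text
[40.6 26.1] 13.20096206665039 [685.5 195.6  17. ]
[680.0580899    7.29749843  54.72242426] [ 0.18042416  0.65017447 -1.84413786] tip [685.05094342 153.21210155  54.71930183]
```

Request:
servo_tool(steps=[[[0,0,-0.001,0],[0,0,0,0],[0,0,0,0]]])

```text
time: 32.7
ee_pos: [679.8, 7.3, 53.3]
tool_rot: [[0.034, 0.999, -0.0], [0.999, -0.034, 0.0], [-0.0, -0.0, -1.0]]
force: [-0.1, 0.1, -1.2]
gripper_width: 0.216
```

Request:
servo_tool(steps=[[[0,0,-0.001,0],[0,0,0,0],[0,0,0,0]]])

```text
time: 33.0
ee_pos: [680.1, 7.2, 52.7]
tool_rot: [[0.034, 0.999, 0.0], [0.999, -0.034, -0.0], [-0.0, 0.0, -1.0]]
force: [-0.4, -0.2, 0.2]
gripper_width: 0.215
```

Request:
servo_tool(steps=[[[0,0.005,0,0],[0.0003,0.007,0,0],[0.0003,0.007,0,0],[0.0002,0.006,0,0],[0.0002,0.006,0,0],[0.0002,0.005,0,0],[0,0.004,0,0]]])

```text
time: 33.7
ee_pos: [681.5, 47.7, 52.8]
tool_rot: [[0.034, 0.999, 0.001], [0.999, -0.034, -0.0], [-0.0, 0.001, -1.0]]
force: [-0.2, -4.9, 4.0]
gripper_width: 0.213
```

```bash
python3 cakes.py t13
```

```text
[29.2 25.8] 13.213232040405273 [686.7 225.3  17. ]
[681.45971399  47.65517713  52.84541442] [-0.23877468 -4.86325742  4.01874104] tip [686.42596951 193.57068363  52.80976845]
```

Request:
servo_tool(steps=[[[0,0.005,0,0],[0.0003,0.007,0,0],[0.0003,0.007,0,0],[0.0002,0.006,0,0],[0.0002,0.006,0,0],[0.0002,0.005,0,0],[0,0.004,0,0]]])

```text
time: 34.45
ee_pos: [682.6, 87.0, 52.9]
tool_rot: [[0.034, 0.999, 0.001], [0.999, -0.034, -0.001], [-0.001, 0.001, -1.0]]
force: [0.1, -6.0, 5.5]
gripper_width: 0.21
```

```bash
python3 cakes.py t14
```

```text
[19.5 25.5] 9.617792129516602 [687.8 250.4  17. ]
[682.64488827  87.01347949  52.88405946] [ 0.0832112  -6.01648212  5.54755263] tip [687.68012856 232.92659871  52.79464826]
```

```bash
python3 - <<'E'
from h import *
for f in('t13','t14','top7'):
    h=cv2.cvtColor(cv2.imread(f'pics/{f}.png'),cv2.COLOR_BGR2HSV)
    M=cv2.inRange(h,(5,70,40),(25,255,255))
    for v0,v1 in((190,222),(290,320)):
        m=M[v0:v1,215:300]; ys,xs=np.nonzero(m)
        if len(xs): print(f,v0,'left',xs.min()+215,'right',xs.max()+215,'rows',ys.min()+v0,ys.max()+v0, [ (v0+i,int(np.nonzero(r)[0].min()+215),int(np.nonzero(r)[0].max()+215)) for i,r in enumerate(m) if r.any()][::4])
E
python3 ride.py w14; python3 - <<'E'
import sys; sys.path.insert(0,'.')
E
```

```text
t13 190 left 231 right 256 rows 193 219 [(193, 243, 246), (197, 235, 253), (201, 233, 256), (205, 231, 256), (209, 232, 255), (213, 234, 255), (217, 238, 251)]
t14 190 left 229 right 236 rows 196 215 [(196, 234, 236), (200, 230, 235), (204, 229, 236), (208, 229, 235), (212, 231, 235)]
top7 190 left 243 right 268 rows 194 219 [(194, 252, 260), (198, 246, 266), (202, 244, 267), (206, 243, 268), (210, 243, 268), (214, 245, 265), (218, 250, 260)]
top7 290 left 223 right 246 rows 291 318 [(291, 234, 240), (295, 227, 246), (299, 224, 245), (303, 223, 245), (307, 223, 245), (311, 224, 245), (315, 227, 244)]
cake near edge tool X 109.3 Y -1.9 centre-to-tip c= 0.6999999999999886 px [316  57]
[682.61372705  87.63372748  52.84740904] [ 1.16682127 -4.04850282  4.44618693] 34.5
```

Request:
servo_tool(steps=[[[0,0.004,0,0],[0.0003,0.004,0,0],[0,0.004,0,0],[0,0,0,0],[0,0,0,0],[0,0,0,0]]])

```text
time: 35.15
ee_pos: [682.9, 99.3, 52.8]
tool_rot: [[0.034, 0.999, 0.001], [0.999, -0.034, 0.0], [0.0, 0.001, -1.0]]
force: [0.2, -2.7, 5.1]
gripper_width: 0.214
```

Request:
servo_tool(steps=[[[0,0,0.003,0],[0,0,0.006,0],[0,0,0.008,0],[0,0,0.008,0],[0,0,0.006,0],[0,0,0.003,0],[0,0,0,0]]])

```text
time: 35.85
ee_pos: [683.1, 99.3, 87.5]
tool_rot: [[0.034, 0.999, 0.001], [0.999, -0.034, 0.0], [0.0, 0.001, -1.0]]
force: [-0.1, -0.5, -2.7]
gripper_width: 0.214
```

```bash
python3 ride.py w15
```

```text
cake near edge tool X 97.6 Y -2.2 centre-to-tip c= 12.400000000000006 px [311  84]
[683.1415332   99.34984426  87.45455702] [-0.1079946  -0.47291254 -2.70066693] 35.85
```

Request:
servo_tool(steps=[[[-0.0024,-0.0031,0,0],[-0.0048,-0.0063,0,-0.5],[-0.0072,-0.0094,0,-1],[-0.0096,-0.0126,0,-1.5],[-0.012,-0.0157,0,-1.5],[-0.0143,-0.0188,0,-1.5],[-0.0143,-0.0188,0,-1.5],[-0.0143,-0.0188,0,-1.5]]])

```text
time: 36.7
ee_pos: [602.3, -5.6, 86.2]
tool_rot: [[0.192, 0.981, -0.0], [0.981, -0.192, -0.0], [-0.0, -0.0, -1.0]]
force: [0.0, -0.2, -2.0]
gripper_width: 0.21
```

Request:
servo_tool(steps=[[[-0.0143,-0.0188,0,-1.5],[-0.0143,-0.0188,0,-1.5],[-0.0143,-0.0188,0,-1.5],[-0.0143,-0.0188,0,-1.5],[-0.012,-0.0157,0,-1.5],[-0.0096,-0.0126,0,-1],[-0.0072,-0.0094,0,-0.5],[-0.0048,-0.0063,0,0]]])

```text
time: 37.5
ee_pos: [512.2, -124.3, 86.5]
tool_rot: [[0.342, 0.94, 0.0], [0.94, -0.342, -0.0], [-0.0, 0.0, -1.0]]
force: [0.2, -1.1, -2.4]
gripper_width: 0.212
```

Request:
servo_tool(steps=[[[-0.0024,-0.0031,0,0],[0,0,0,0],[0,0,0,0]]])

```text
time: 37.8
ee_pos: [510.8, -126.2, 86.5]
tool_rot: [[0.341, 0.94, 0.0], [0.94, -0.341, 0.0], [0.0, 0.0, -1.0]]
force: [-0.3, 0.9, -1.9]
gripper_width: 0.217
```

```bash
cat > ride2.py <<'E'
from h import *
import sys
st0=dict(ee_pos=np.zeros(3),tool_rot=np.eye(3))
im,st=snap('wrist',sys.argv[1]+'.png'); h=cv2.cvtColor(im,cv2.COLOR_BGR2HSV)
for u in(290,305,325,340,355):
    s=h[:170,u,1]; v=max(i for i in range(165) if s[i]>100 and s[max(0,i-5):i+1].min()>90); print(u,v,onz('wrist',u,v,45.3,st0)[:2])
p=st['ee_pos'];u=st['tool_rot'][:,0];print(p,'tip',p+146*u,'heading',np.degrees(np.arctan2(u[1],u[0])),st['force'])
E
python3 ride2.py w16
```

```text
290 78 [100.  -14.9]
305 83 [97.8 -7.7]
325 83 [97.8  1.9]
340 80 [99.1  9.2]
355 73 [102.2  16.3]
[ 510.83466849 -126.19523769   86.50304018] tip [560.62466697  11.05254854  86.53806864] heading 70.06051901659899 [-0.348913    0.92308167 -1.87571693]
```

Request:
servo_tool(steps=[[[0,0,-0.003,0],[0,0,-0.006,0],[0,0,-0.006,0],[0,0,-0.004,0],[0,0,-0.001,0],[0,0,0,0],[0,0,0,0]]])

```text
time: 38.55
ee_pos: [510.7, -126.6, 66.6]
tool_rot: [[0.341, 0.94, 0.0], [0.94, -0.341, -0.0], [-0.0, 0.0, -1.0]]
force: [-0.6, -0.2, -2.1]
gripper_width: 0.221
```

Request:
servo_tool(steps=[[[-0.017,-0.047,0,0],[-0.0137,-0.0376,0,0],[-0.0051,-0.0141,0,0],[-0.0017,-0.0047,0,0],[0,0,0,0],[0,0,0.02,0],[0,0,0.03,0],[0,0,0.03,0]]])

```text
time: 39.35
ee_pos: [473.1, -228.1, 146.8]
tool_rot: [[0.34, 0.94, -0.001], [0.94, -0.34, 0.001], [0.001, -0.002, -1.0]]
force: [0.9, 0.1, -2.6]
gripper_width: 0.216
```

```bash
python3 - <<'E'
from h import *
s,st=snap('side','s17.png'); t,_=snap('top','t17.png'); w,_=snap('wrist','w17.png');print(st['ee_pos'],st['force'],st['time'])
cv2.imwrite('pics/m7.png',np.hstack([cv2.resize(s[235:335,255:420],(412,250),interpolation=3)]+[cv2.resize(w,(333,250))]))
E
```

```text
[ 473.12034948 -228.06272333  146.79076572] [ 0.8933028   0.05581608 -2.58070245] 39.35
```

View pics/m7.png

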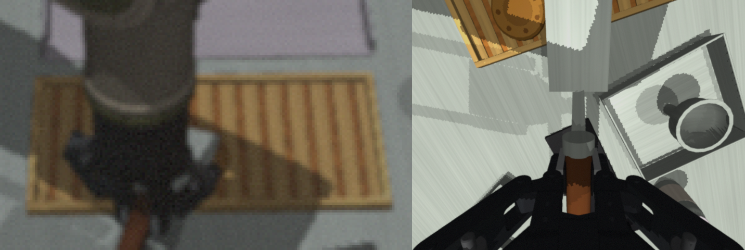

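Request:
servo_tool(steps=[[[0,-0.01,0.01,2],[-0.001,-0.025,0.01,4],[-0.001,-0.035,0,5],[-0.001,-0.035,0,5],[-0.002,-0.035,0,5],[-0.002,-0.025,0,4],[-0.001,-0.01,0,0.5],[0,0,0,0]]])

```text
time: 40.3
ee_pos: [464.7, -404.7, 164.8]
tool_rot: [[-0.094, 0.996, -0.001], [0.996, 0.094, 0.002], [0.002, -0.001, -1.0]]
force: [0.9, 0.1, -2.2]
gripper_width: 0.211
```

Request:
servo_tool(steps=[[[0,0,0,0],[0,0,0,0]]])

```text
time: 40.5
ee_pos: [465.4, -403.3, 166.1]
tool_rot: [[-0.097, 0.995, -0.0], [0.995, 0.097, 0.001], [0.001, -0.0, -1.0]]
force: [0.2, -1.5, -2.0]
gripper_width: 0.219
```

```bash
python3 - <<'E'
from h import *
s,st=snap('side','s18.png'); t,_=snap('top','t18.png'); print(st['ee_pos'],st['tool_rot'][:,0],st['time'])
cv2.imwrite('pics/m8.png',np.hstack([cv2.resize(s[190:335,255:420],(430,378),interpolation=3)]+[cv2.resize(t[180:335,215:390],(370,328),interpolation=3)[:378] if 0 else cv2.resize(t[180:335,235:390],(370,378),interpolation=3)]))
E
```

```text
[ 465.40123352 -403.33505679  166.05866746] [-9.69114374e-02  9.95292522e-01  9.83983169e-04] 40.5
```

View pics/m8.png

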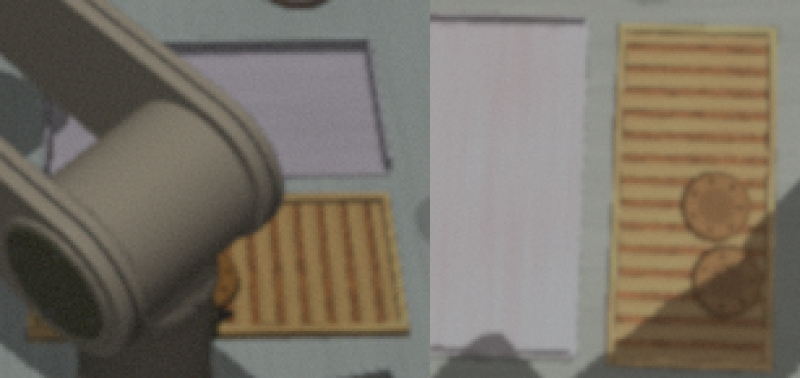

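Both cakes lie flat in the rack at crop (715,205) and (725,282), apart and inside the rim. The tray is empty. That was the 16th picture, so from here I work from numbers. Setting the spatula down now.

Request:
servo_tool(steps=[[[0,0,-0.02,0.1],[0,0,-0.035,0],[0,0,-0.03,0],[0,0,-0.015,0],[0,0,-0.006,0],[0,0,-0.003,0],[0,0,0,0],[0,0,0,0]]])

```text
time: 41.4
ee_pos: [465.9, -405.8, 59.3]
tool_rot: [[-0.098, 0.995, 0.002], [0.995, 0.098, -0.002], [-0.002, 0.002, -1.0]]
force: [-0.1, -0.1, -1.2]
gripper_width: 0.21
```

```bash
python3 - <<'E'
from h import *
for q in[(354.4,264),(358.6,295.6)]:
    p=onz('top',*q,20); d=p[:2]-np.array([545,-33.3]); th=np.radians(-2.2); x=np.array([np.cos(th),np.sin(th)]); print(p,'along',d@x,'across',d@np.array([-x[1],x[0]]))
E
```

```text
[531.5 -56.4  20. ] along -12.603290981621674 across -23.60120879176687
[452.4 -65.3  20. ] along -91.30333616882291 across -35.53112444664423
```

Request:
servo_tool(steps=[[[0,0,0,0]]])

```text
time: 41.5
ee_pos: [465.7, -405.7, 59.0]
tool_rot: [[-0.098, 0.995, 0.002], [0.995, 0.098, -0.002], [-0.002, 0.001, -1.0]]
force: [0.7, 0.3, -1.8]
gripper_width: 0.213
```

Request:
servo_tool(steps=[[[0,0.0025,-0.001,0],[0,0,-0.001,0],[0,0,-0.001,0],[0,0,0,0],[0,0,0,0]]])

```text
time: 42.0
ee_pos: [465.2, -402.3, 55.8]
tool_rot: [[-0.098, 0.995, 0.0], [0.995, 0.098, -0.0], [-0.0, 0.0, -1.0]]
force: [-4.4, 5.2, 9.9]
gripper_width: 0.212
```

Request:
servo_tool(steps=[[[0,0,0,0],[0,0,0,0],[0,0,0,0],[0,0,0,0],[0,0,0,0],[0,0,0,0]]], fingers=-0.3, force=40)

```text
time: 42.6
ee_pos: [465.0, -402.4, 54.3]
tool_rot: [[-0.098, 0.995, -0.0], [0.995, 0.098, 0.0], [0.0, -0.0, -1.0]]
force: [-0.4, 0.5, 0.3]
gripper_width: 0.654
```

Request:
servo_tool(steps=[[[0,0,0.02,0],[0,0,0.04,0],[0,0,0.045,0],[0,0,0.045,0],[0,0,0.02,0],[0,0,0,0],[0,0,0,0]]])

```text
time: 43.3
ee_pos: [465.1, -402.5, 224.5]
tool_rot: [[-0.098, 0.995, 0.0], [0.995, 0.098, -0.0], [-0.0, 0.0, -1.0]]
force: [0.3, 0.8, -1.0]
gripper_width: 0.653
```

```bash
python3 - <<'E'
from h import *
im,st=snap('wrist','w20.png'); print(st['ee_pos'],st['tool_rot'][:,0])
im=im.astype(int)
for v in(60,90,120):
    g=im[v-1:v+2].sum((0,2))/9; d=np.abs(g[3:]-g[:-3]); print(v,[(i+1,onz('wrist',i+1,v,8,st).tolist()) for i in range(200,440) if d[i]>25 and d[i]==d[max(0,i-4):i+5].max()])
h=cv2.cvtColor(im.astype(np.uint8),cv2.COLOR_BGR2HSV); M=cv2.inRange(h,(3,120,40),(20,255,255)); M[:,:250]=0;M[:,400:]=0;M[340:]=0
k=max(cv2.findContours(M,0,2)[0],key=cv2.contourArea); x,y,w,hh=cv2.boundingRect(k); print(x,y,w,hh)
for v in(y+4,y+hh-2):
    xs=np.nonzero(M[v])[0]; print('handle',v,onz('wrist',xs.mean(),v,77,st))
E
```

```text
[ 465.08543623 -402.51360251  224.46164348] [-9.81833606e-02  9.95168222e-01 -4.86955682e-04]
60 [(260, [396.1, -274.4, 8.0]), (274, [409.1, -273.2, 8.0]), (287, [421.1, -272.0, 8.0]), (343, [472.8, -266.8, 8.0]), (352, [481.1, -266.0, 8.0]), (363, [491.2, -265.0, 8.0]), (398, [523.5, -261.8, 8.0]), (408, [532.8, -260.9, 8.0])]
90 [(275, [411.5, -298.8, 8.0]), (288, [423.8, -297.6, 8.0]), (351, [483.4, -291.6, 8.0]), (362, [493.8, -290.6, 8.0]), (391, [521.3, -287.9, 8.0]), (398, [527.9, -287.2, 8.0]), (408, [537.4, -286.3, 8.0])]
120 [(276, [414.0, -325.7, 8.0]), (288, [425.7, -324.6, 8.0]), (350, [485.9, -318.6, 8.0]), (361, [496.6, -317.5, 8.0]), (377, [512.1, -316.0, 8.0]), (391, [525.7, -314.7, 8.0]), (398, [532.5, -314.0, 8.0]), (408, [542.2, -313.0, 8.0])]
308 201 24 129
handle 205 [ 463.5 -389.6   77. ]
handle 328 [ 475.5 -509.8   77. ]
```

Request:
servo_tool(steps=[[[0,0.015,0.02,3],[-0.002,0.03,0.02,6],[-0.0035,0.045,0,7],[-0.0035,0.045,0,7],[-0.0035,0.045,0,7],[-0.0035,0.045,0,7],[-0.0035,0.045,0,7],[-0.0035,0.045,0,7]]], fingers=-1)

```text
time: 44.15
ee_pos: [440.6, -85.5, 262.1]
tool_rot: [[-0.838, 0.546, -0.003], [0.546, 0.838, 0.001], [0.004, -0.001, -1.0]]
force: [1.2, 0.5, 0.5]
gripper_width: 0.999
```

Request:
servo_tool(steps=[[[-0.0035,0.045,0,7],[-0.0035,0.045,0,7],[-0.0035,0.045,0,7],[-0.0035,0.045,0,7],[-0.0035,0.045,0,7],[-0.0035,0.045,0,7],[-0.0035,0.045,0,7],[-0.0035,0.045,0,7]]])

```text
time: 44.95
ee_pos: [412.6, 274.0, 262.1]
tool_rot: [[-0.921, -0.39, -0.003], [-0.39, 0.921, -0.002], [0.003, -0.0, -1.0]]
force: [0.5, -0.0, -0.5]
gripper_width: 0.999
```

Request:
servo_tool(steps=[[[-0.0035,0.045,0,7],[-0.003,0.035,0,5],[-0.002,0.02,0,0],[0,0.01,0,0],[0,0,0,0],[0,0,0,0]]])

```text
time: 45.55
ee_pos: [405.5, 381.6, 263.4]
tool_rot: [[-0.823, -0.568, -0.001], [-0.568, 0.823, -0.002], [0.002, -0.001, -1.0]]
force: [0.3, -0.4, -0.6]
gripper_width: 1.0
```

```bash
cat > stop.py <<'E'
from h import *
import sys
im,st=snap('wrist',sys.argv[1]+'.png'); z=float(sys.argv[2])
h=cv2.cvtColor(im,cv2.COLOR_BGR2HSV); M=cv2.inRange(h,(3,90,50),(20,255,255)); M[400:]=0
for k in cv2.findContours(M,0,2)[0]:
    if cv2.contourArea(k)>300:
        c,r=cv2.minEnclosingCircle(k); print(np.round(c,1),round(r,1),cv2.contourArea(k),onz('wrist',*c,z,st))
print(st['ee_pos'],st['tool_rot'][:,0],st['force'],'expected px',proj('wrist',(405.5,394,z),st))
E
python3 stop.py w21 54
```

```text
[223.5 379. ] 21.4 414.5 [654.9 410.   54. ]
[329.  207.4] 26.7 2034.5 [402.9 392.   54. ]
[ 0. 65.] 37.0 875.5 [464.4  67.9  54. ]
[27.5 63. ] 68.7 1596.0 [448.5  88.   54. ]
[405.47384732 381.55782346 263.43356963] [-0.82310098 -0.56789195  0.00187216] [ 0.34226618 -0.36730474 -0.56257093] expected px [329.09399201 210.52992217]
```

Request:
servo_tool(steps=[[[-0.001,0.005,-0.02,0],[0,0.005,-0.045,0],[0,0,-0.045,0],[0,0,-0.045,0],[0,0,-0.02,0],[0,0,0,0],[0,0,0,0]]])

```text
time: 46.3
ee_pos: [405.1, 391.9, 90.3]
tool_rot: [[-0.823, -0.567, 0.0], [-0.567, 0.823, 0.0], [-0.0, -0.0, -1.0]]
force: [-0.3, 0.0, 1.3]
gripper_width: 0.998
```

```bash
python3 stop.py w22 54
```

```text
[321.5 268.3] 50.6 7385.5 [400.4 390.5  54. ]
[405.12784844 391.94208134  90.27696213] [-8.23462227e-01 -5.67371005e-01 -3.21829690e-04] [-0.28107329  0.0211648   1.27780685] expected px [321.56161139 278.57481787]
```

```bash
python3 - <<'E'
from h import *
st=telemetry.observe(); im=cv2.imread('pics/w22.png').astype(int)
for u in(310,322,334):
    c=im[150:380,u-2:u+3].mean(1); d=np.abs(c[4:]-c[:-4]).sum(1)
    for i in range(4,len(d)-4):
        if d[i]>40 and d[i]==d[max(0,i-6):i+7].max(): print(u,i+152,int(d[i]),c[i].astype(int),c[i+4].astype(int),onz('wrist',u,i+152,54,st)[:2])
E
```

```text
310 205 42 [84 89 86] [70 75 71] [375.8 366.5]
310 220 77 [68 73 72] [26 44 66] [382.4 371. ]
310 239 60 [32 54 80] [ 44  74 108] [391.2 376.9]
310 250 45 [ 43  72 106] [34 57 84] [396.4 380.4]
310 262 140 [30 51 76] [ 58  97 142] [402.2 384.3]
310 272 44 [ 67 113 165] [ 76 127 186] [407.1 387.7]
310 280 68 [ 79 132 193] [ 65 109 160] [411.2 390.4]
310 288 87 [ 67 113 165] [ 87 145 199] [415.2 393.2]
310 297 175 [ 93 155 195] [ 52  87 128] [419.9 396.4]
310 321 104 [73 79 77] [111 115 107] [432.9 405.1]
310 335 123 [ 57 108 131] [113 145 160] [440.8 410.4]
322 197 77 [ 94 100  96] [69 73 70] [368.8 369.2]
322 218 86 [69 74 71] [24 42 61] [378.  375.5]
322 232 40 [26 47 69] [35 60 88] [384.3 379.9]
322 261 202 [38 66 97] [ 79 133 192] [398.  389.4]
322 269 107 [ 76 128 186] [ 55  92 135] [401.9 392.1]
322 286 73 [ 63 106 155] [ 78 130 190] [410.4 398. ]
322 294 164 [ 85 141 200] [ 51  85 125] [414.5 400.9]
322 321 98 [67 79 87] [110 114 107] [428.9 410.8]
322 334 121 [ 57 105 128] [110 143 158] [436.2 415.9]
322 335 121 [ 57 108 131] [113 145 160] [436.7 416.3]
334 196 71 [ 95 102  97] [72 77 73] [364.9 373.9]
334 219 92 [69 73 70] [24 39 57] [374.9 381. ]
334 234 49 [22 37 55] [31 53 78] [381.6 385.8]
334 262 150 [31 52 76] [ 61 101 148] [394.8 395.1]
334 293 139 [ 65 109 161] [37 64 94] [410.2 406.1]
334 321 104 [71 76 73] [108 113 105] [425.  416.6]
334 335 126 [ 55 105 127] [111 143 158] [432.7 422.1]
```

Request:
servo_tool(steps=[[[0,0.001,-0.02,0],[0,0,-0.025,0],[0,0,-0.01,0],[0,0,0,0],[0,0,0,0]]])

```text
time: 46.85
ee_pos: [405.4, 394.2, 36.1]
tool_rot: [[-0.823, -0.568, 0.002], [-0.568, 0.823, 0.001], [-0.002, 0.0, -1.0]]
force: [-0.7, 0.5, 0.3]
gripper_width: 1.002
```

Request:
servo_tool(steps=[[[0,0,0,0],[0,0,0,0],[0,0,0,0],[0,0,0,0],[0,0,0,0],[0,0,0,0]]], fingers=1, force=50)

```text
time: 47.45
ee_pos: [405.5, 394.3, 36.0]
tool_rot: [[-0.823, -0.568, 0.002], [-0.568, 0.823, 0.002], [-0.003, 0.0, -1.0]]
force: [-0.5, -0.7, 6.0]
gripper_width: 0.616
```

Request:
servo_tool(steps=[[[0,0,0.02,0],[0,0,0.045,0],[0,0,0.045,0],[0,0,0.045,0],[0,0,0.04,0],[0,0,0.015,0],[0,0,0,0],[0,0,0,0]]])

```text
time: 48.25
ee_pos: [404.1, 393.2, 242.8]
tool_rot: [[-0.823, -0.568, -0.001], [-0.568, 0.823, -0.001], [0.002, -0.0, -1.0]]
force: [0.4, 0.0, -1.7]
gripper_width: 0.618
```

```bash
python3 - <<'E'
from h import *
im,st=snap('wrist','w23.png'); print(st['ee_pos'],st['force'])
t,_=snap('top','t23.png')
st0=dict(ee_pos=np.zeros(3),tool_rot=np.eye(3)); im=im.astype(int)
for u in(310,320,330):
    c=im[150:420,u-2:u+3].mean(1); d=np.abs(c[4:]-c[:-4]).sum(1)
    print(u,[(i+152,int(d[i])) for i in range(4,len(d)-4) if d[i]>60 and d[i]==d[max(0,i-6):i+7].max()])
h=cv2.cvtColor(im.astype(np.uint8),cv2.COLOR_BGR2HSV); M=cv2.inRange(h,(3,90,40),(20,255,255)); M[:,:230]=0;M[:,410:]=0
k=max(cv2.findContours(M,0,2)[0],key=cv2.contourArea); print('box',cv2.boundingRect(k))
for off in(-5,0,5): print(off,[np.round(proj('wrist',(X+off,0,z),st0),1).tolist() for X,z in((27,-20),(-27,-20),(27,10),(16.5,34))])
E
```

```text
[404.08349794 393.18972555 242.8313702 ] [ 0.36042727  0.01844594 -1.67505845]
310 [(214, 203), (240, 167), (274, 179), (296, 66), (323, 181), (385, 88), (411, 254)]
320 [(214, 205), (235, 203), (246, 108), (274, 165), (321, 212), (386, 84), (413, 254)]
330 [(212, 202), (235, 207), (247, 116), (274, 136), (323, 184), (385, 92), (411, 250)]
box (254, 248, 132, 139)
-5 [[318.6, 287.8], [318.6, 403.1], [318.7, 257.2], [318.8, 258.3]]
0 [[318.6, 275.6], [318.6, 393.6], [318.7, 246.9], [318.8, 249.5]]
5 [[318.6, 263.0], [318.6, 383.8], [318.7, 236.4], [318.8, 240.6]]
```

```bash
python3 - <<'E'
from h import *
s,_=snap('side','s23.png')
a=cv2.imread('pics/top0.png');b=cv2.imread('pics/t23.png');c=cv2.imread('pics/side0.png')
for n,x,y,(u0,v0,u1,v1) in(('top foot',a,b,(138,258,176,301)),('side foot',c,s,(293,148,334,183)),('side neck',c,s,(300,125,326,150))):
    T=x[v0:v1,u0:u1]; r=cv2.matchTemplate(y[v0-12:v1+12,u0-12:u1+12],T,cv2.TM_CCOEFF_NORMED); _,m,_,l=cv2.minMaxLoc(r); print(n,m,l[0]-12,l[1]-12)
def amber(im,box):
    u0,v0,u1,v1=box;h=cv2.cvtColor(im,cv2.COLOR_BGR2HSV)[v0:v1,u0:u1];M=cv2.inRange(h,(10,45,60),(30,200,255));ys,xs=np.nonzero(M);return len(xs),xs.mean()+u0,ys.mean()+v0,xs.min()+u0,xs.max()+u0,ys.max()+v0
print('top',amber(a,(120,245,180,305)),amber(b,(120,245,180,305)))
print('side',amber(c,(290,130,340,190)),amber(s,(290,130,340,190)))
print(np.round(proj('side',(506,466.5,0)),1),np.round(proj('side',(440,466.5,0)),1),np.round(proj('side',(572,466.5,0)),1),np.round(proj('side',(506,466.5,175)),1))
E
```

```text
top foot 0.498747855424881 1 0
side foot 0.8518652319908142 0 0
side neck 0.9441602826118469 0 0
top (1717, np.float64(151.25218404193362), np.float64(276.3145020384391), np.int64(125), np.int64(175), np.int64(304)) (1659, np.float64(150.14647377938516), np.float64(273.95479204339966), np.int64(123), np.int64(174), np.int64(299))
side (1076, np.float64(313.0845724907063), np.float64(163.90520446096656), np.int64(295), np.int64(332), np.int64(181)) (1085, np.float64(313.0617511520737), np.float64(163.85622119815667), np.int64(294), np.int64(332), np.int64(181))
[312.2 169.3] [291.3 170. ] [332.9 168.5] [311.3 122.7]
```

Request:
servo_tool(steps=[[[0,0,0.015,0],[0.02,0.015,0.005,0],[0.035,0.025,0,0],[0.035,0.025,0,0],[0.035,0.025,0,0],[0.026,0.017,0,0],[0,0,0,0],[0,0,0,0]]])

```text
time: 49.2
ee_pos: [555.6, 500.5, 262.7]
tool_rot: [[-0.823, -0.568, -0.002], [-0.568, 0.823, -0.002], [0.003, -0.0, -1.0]]
force: [-0.7, -0.0, 0.4]
gripper_width: 0.615
```

```bash
python3 - <<'E'
from h import *
im,st=snap('wrist','w24.png'); print(st['ee_pos'])
c=proj('wrist',(505.5,466.5,175),st); print('exp mouth',c,'foot',proj('wrist',(505.5,466.5,0),st))
g=cv2.GaussianBlur(cv2.cvtColor(im,cv2.COLOR_BGR2GRAY),(5,5),1.2)
r=340*27/(st['ee_pos'][2]+128-175); print('r exp',r)
for rr in(r*1.0,):
    H=cv2.HoughCircles(g,cv2.HOUGH_GRADIENT,1,6,param1=70,param2=14,minRadius=int(rr*0.72),maxRadius=int(rr*1.12))
    for x,y,q in (H[0][:40] if H is not None else []):
        if np.hypot(x-c[0],y-c[1])<30: print(x,y,q,onz('wrist',x,y,175,st))
M=cv2.inRange(cv2.cvtColor(im,cv2.COLOR_BGR2HSV),(10,45,60),(30,200,255)); f=proj('wrist',(505.5,466.5,0),st).astype(int)
ks=[k for k in cv2.findContours(M,0,2)[0] if cv2.contourArea(k)>400]
for k in ks: print('amber',cv2.contourArea(k),cv2.boundingRect(k),np.round(cv2.minEnclosingCircle(k)[0],1))
E
```

```text
[555.56843267 500.4507925  262.74932254]
exp mouth [319.78686343 155.07889253] foot [319.66452686 140.70930036]
r exp 42.54938041850333
317.5 140.5 44.1 [498.9 460.2 175. ]
315.5 152.5 33.6 [505.7 463.3 175. ]
318.5 158.5 37.3 [507.7 467.  175. ]
310.5 131.5 46.4 [496.9 453.5 175. ]
302.5 139.5 44.1 [503.8 452.1 175. ]
309.5 148.5 34.3 [505.9 458.8 175. ]
316.5 134.5 38.6 [496.3 457.6 175. ]
314.5 164.5 45.3 [512.3 467.1 175. ]
326.5 153.5 43.1 [502.3 469.5 175. ]
309.5 156.5 40.8 [510.  461.6 175. ]
323.5 163.5 46.4 [508.5 471.5 175. ]
302.5 145.5 41.9 [506.8 454.1 175. ]
309.5 142.5 37.5 [502.8 456.8 175. ]
317.5 126.5 46.4 [492.  455.4 175. ]
329.5 140.5 43.0 [494.6 466.4 175. ]
316.5 146.5 30.35 [502.3 461.8 175. ]
325.5 129.5 44.2 [490.6 460.6 175. ]
303.5 151.5 40.9 [509.6 456.7 175. ]
323.5 146.5 34.0 [499.8 465.4 175. ]
amber 3506.0 (579, 357, 61, 114) [635.3 413.5]
amber 14163.0 (254, 247, 132, 140) [319.4 317. ]
amber 3464.5 (283, 118, 68, 67) [316.5 150.4]
amber 4453.0 (262, 80, 112, 109) [317.9 137.6]
```

Request:
servo_tool(steps=[[[-0.015,-0.01,0,0],[-0.02,-0.015,0,0],[-0.0154,-0.0103,0,0],[0,0,-0.015,0],[0,0,-0.02,0],[0,0,-0.01,0],[0,0,0,0],[0,0,0,0]]])

```text
time: 50.05
ee_pos: [505.1, 465.2, 219.7]
tool_rot: [[-0.823, -0.568, -0.0], [-0.568, 0.823, -0.0], [0.0, 0.0, -1.0]]
force: [-0.3, -0.7, 0.1]
gripper_width: 0.613
```

Request:
servo_tool(steps=[[[0,0,-0.006,0],[0,0,-0.005,0],[0,0,-0.005,0],[0,0,0,0]]])

```text
time: 50.45
ee_pos: [504.7, 464.9, 202.1]
tool_rot: [[-0.823, -0.568, -0.001], [-0.568, 0.823, -0.001], [0.002, -0.0, -1.0]]
force: [0.2, -0.6, 0.6]
gripper_width: 0.62
```

Request:
servo_tool(steps=[[[0,0,-0.004,0],[0,0,-0.004,0],[0,0,-0.003,0],[0,0,0,0],[0,0,0,0]]])

```text
time: 50.95
ee_pos: [505.1, 465.2, 192.3]
tool_rot: [[-0.823, -0.568, -0.0], [-0.568, 0.823, -0.0], [0.0, -0.0, -1.0]]
force: [1.1, -0.4, -0.1]
gripper_width: 0.618
```

Request:
servo_tool(steps=[[[0,0,-0.002,0],[0,0,-0.002,0],[0,0,0,0],[0,0,0,0]]])

```text
time: 51.35
ee_pos: [505.0, 465.2, 188.3]
tool_rot: [[-0.823, -0.568, -0.0], [-0.568, 0.823, -0.0], [0.0, 0.0, -1.0]]
force: [0.0, -0.9, -0.2]
gripper_width: 0.615
```

Request:
servo_tool(steps=[[[0,0,-0.001,0],[0,0,-0.001,0],[0,0,0,0],[0,0,0,0]]])

```text
time: 51.75
ee_pos: [505.2, 465.4, 187.1]
tool_rot: [[-0.823, -0.568, 0.0], [-0.568, 0.823, 0.0], [-0.001, 0.0, -1.0]]
force: [-1.9, -1.6, 4.1]
gripper_width: 0.615
```

Request:
servo_tool(steps=[[[0,0,-0.001,0],[0,0,-0.001,0],[0,0,0,0],[0,0,0,0]]])

```text
time: 52.15
ee_pos: [505.5, 465.7, 187.1]
tool_rot: [[-0.823, -0.568, 0.002], [-0.568, 0.823, 0.002], [-0.002, 0.0, -1.0]]
force: [-3.6, -4.4, 14.2]
gripper_width: 0.614
```

Request:
servo_tool(steps=[[[0,0,0.001,0],[0,0,0,0],[0,0,0,0]]])

```text
time: 52.45
ee_pos: [505.3, 465.5, 187.1]
tool_rot: [[-0.823, -0.568, 0.001], [-0.568, 0.823, 0.001], [-0.001, 0.0, -1.0]]
force: [-2.4, -3.1, 9.5]
gripper_width: 0.617
```

Request:
servo_tool(steps=[[[0,0,0,0],[0,0,0,0],[0,0,0,0],[0,0,0,0],[0,0,0,0]]], fingers=-1)

```text
time: 52.95
ee_pos: [505.0, 465.2, 185.1]
tool_rot: [[-0.823, -0.568, -0.0], [-0.568, 0.823, -0.0], [0.0, -0.0, -1.0]]
force: [-0.3, 0.4, -0.2]
gripper_width: 1.0
```

Request:
servo_tool(steps=[[[0,0,0.01,0],[0,0,0.03,0],[0,0,0.04,0],[0,0,0.04,0],[-0.03,0,0,0],[-0.045,0,0,0],[-0.045,0,0,0],[-0.03,0.0,0,0]]])

```text
time: 53.75
ee_pos: [352.8, 465.4, 306.7]
tool_rot: [[-0.822, -0.569, 0.0], [-0.569, 0.822, 0.001], [-0.001, 0.001, -1.0]]
force: [0.3, -0.2, 1.4]
gripper_width: 0.998
```

Request:
servo_tool(steps=[[[-0.045,0.02,0,0],[-0.045,0.02,0,0],[-0.045,0.02,0,0],[-0.03,0.01,0,0],[0,0,0,0],[0,0,0,0]]])

```text
time: 54.35
ee_pos: [189.7, 535.5, 306.3]
tool_rot: [[-0.822, -0.57, 0.001], [-0.57, 0.822, 0.001], [-0.001, 0.0, -1.0]]
force: [0.1, -0.4, -0.3]
gripper_width: 1.004
```

```bash
python3 - <<'E'
from h import *
t,st=snap('top','t30.png'); s,_=snap('side','s30.png'); print(st['ee_pos'],st['time'])
def blobs(n,im,lo,hi,box,z,amin=50):
    u0,v0,u1,v1=box; M=cv2.inRange(cv2.cvtColor(im,cv2.COLOR_BGR2HSV),lo,hi)[v0:v1,u0:u1]
    for k in cv2.findContours(M,0,2)[0]:
        if cv2.contourArea(k)>amin:
            x,y,w,h=cv2.boundingRect(k); c=(x+w/2+u0,y+h/2+v0); print(n,c,(w,h),onz(n,*c,z))
print('stopper'); blobs('top',t,(5,100,60),(18,255,255),(90,230,185,330),205); blobs('side',s,(5,100,60),(18,255,255),(270,90,345,200),190)
print('exp side cap centre, if home',np.round(proj('side',(505,465,190)),1),'top',np.round(proj('top',(505,465,205)),1))
a=cv2.imread('pics/top0.png');c=cv2.imread('pics/side0.png')
for n,x,y,(u0,v0,u1,v1) in(('side flask foot',c,s,(293,148,334,183)),('top foot',a,t,(138,258,176,301)),('top mug',a,t,(310,125,352,178)),('jar',a,t,(155,185,205,232)),('tin',a,t,(488,215,535,258)),('spatula rest',a,t,(425,265,560,318))):
    T=x[v0:v1,u0:u1]; r=cv2.matchTemplate(y[v0-8:v1+8,u0-8:u1+8],T,cv2.TM_CCOEFF_NORMED); _,m,_,l=cv2.minMaxLoc(r); print(n,round(m,3),l[0]-8,l[1]-8)
# cakes: dark-ish texture vs initial rack
d=cv2.absdiff(t,a)[185:332,308:382].sum(2); M=(cv2.GaussianBlur(d.astype(np.float32),(5,5),0)>60).astype(np.uint8)
for k in cv2.findContours(M,0,2)[0]:
    if cv2.contourArea(k)>80: cc,r=cv2.minEnclosingCircle(k); print('rack blob',np.round(cc,1)+[308,185],round(r,1),onz('top',cc[0]+308,cc[1]+185,20))
d=cv2.absdiff(t,a)[190:270,400:482].sum(2); ys,xs=np.nonzero(d>90); print('pan diff',len(xs),xs.mean()+400,ys.mean()+190,'exp upright funnel top',proj('top',(620,-272,90)))
E
```

```text
[189.67477926 535.53956258 306.31571289] 54.35
stopper
top (117.0, 266.5) (26, 23) [505.7 458.9 205. ]
side (313.0, 119.0) (18, 18) [511.  462.8 190. ]
exp side cap centre, if home [310.9 118.6] top [114.1 266.8]
side flask foot 0.97 0 0
top foot 0.983 0 0
top mug 0.998 0 0
jar 0.998 0 0
tin 0.998 0 0
spatula rest 0.997 0 0
rack blob [357.9 294.5] 14.6 [455.  -63.6  20. ]
rack blob [353.5 264. ] 14.4 [531.5 -54.3  20. ]
pan diff 931 437.8496240601504 223.7905477980666 exp upright funnel top [445.30325118 222.20067489]
```

All checks agree: the stopper is at the home height, the two cakes are apart inside the rim, and the bystanders and spatula match the first picture to the pixel. Handing in.

```bash
python3 -c "
from cell import env; print(env.hand_in())"
```

```text
the job is handed in; nothing more can be done
None
```

The job is done and handed in at about 54 s of the 210 s. No verdict is reported.

**What I did**
- **Funnel:** it stands in the larger pan. The other two boxes in view were decoys.
- **Cakes:** there were two. I slid the spatula under each against the tray's back rim and carried it level. Each went down in the rack by drawing the blade out fast, and the fingers never touched a cake.
- **Spatula:** it is back on its rest.
- **Stopper:** it is seated in the flask until the cap met the lip, with about 14 N of pressing force at the stop.

**Last checks**
- **Cakes:** they sit about 24 and 35 mm off the rack's centre line (limit 50 mm), roughly 79 mm apart, and looked flat in the last pictures.
- **Spatula, flask, tin, jar and mug:** all match the first pictures with no pixel shift.
- **Stopper:** it let go at the expected home height. The side and top cameras put the cap within about 6 mm of the spot where I set it, which is near what the cameras can resolve. The neck leaves at most about 2.5 mm of play.
- **Funnel:** it stood upright in the pan when last seen. The final check only showed that the pan had changed about where the funnel should be.

**What went wrong on the way**
- One cake was knocked about 8 cm along the tray before I reached it, so I measured its position again.
- On the first push the blade had tilted up in the grip and did not go under. The push reached 85 N, below the 120 N limit. I set the spatula back on its rest, gripped it again and pressed lightly, and then it worked.
- The cameras disagreed by 3 to 9 mm on some positions, so I used the close wrist view and touch for the fits.

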